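# Set out the bench for pressing a mainspring barrel shut

## Task

Set out the bench for pressing a mainspring barrel shut: clear the loupe off the wooden block, put the brass barrel on the middle of the block's top and the flat white die, centred, on top of the barrel. Stand the oil cup on the bench midway between the block and the small red vice, and the loupe on the bench on the block's other side, so that vice, cup, block and loupe make one straight row with equal spacing from middle to middle. Leave everything upright and let go, and do not disturb the tweezers, stem gauge and pin vice lying about.

Things in the scene. Friction and masses are not known exactly. Their poses are not given: they have to be found in the camera images.
- block: Fixed beech staking block, a wooden bar 46 x 110 x 22 mm with small holes in its top. Origin at the centre of its underside, z up; x across its 46 mm width, y along its 110 mm length. The vice stands 144 mm away, middle to middle, exactly along the block's x axis, on its +x or -x side; so cup and loupe belong on that axis, 72 mm from the block's middle, cup toward the vice, loupe away from it.
- vice: Fixed small red movement vice, 34 x 59 x 16 mm with its thumb screw. Origin at the centre of its underside; its y axis runs along its 59 mm length. It stands to the left or the right of the block and lies about parallel to it (within 20 degrees).
- loupe: Loose black eye loupe, a round tapered cup 34 mm across its wider top and 30 mm high, about 30 g. Origin at the centre of its underside, z up. At the start it stands upright on the block's top, near its middle.
- oil_cup: Loose round oil cup, black with a red lid and knob (the lid does not come off), 34 mm across, 26 mm high with its knob and 22 mm without, about 50 g. Origin at the centre of its underside, z up. Stands on the bench.
- barrel: Loose brass mainspring barrel, a flat round disc with a small boss on its top, 22 mm across, 10 mm high over the boss, about 20 g. Origin at the centre of its underside, z up. Stands on the bench.
- die: Loose flat nylon press die, a plain white disc 29 mm across and 14 mm high, about 30 g. Origin at the centre of its underside, z up. Stands on the bench.
- tweezers: Bystander: steel tweezers lying loose on the bench, 12 x 128 x 10 mm, length along its y. Origin at the centre of its underside. To be left alone.
- gauge: Bystander: flat steel stem gauge lying loose on the bench, 14 x 67 x 8 mm, length along its y. Origin at the centre of its underside. To be left alone.
- pin_vice: Bystander: brass pin vice, a slim square rod lying loose on the bench, 10 x 102 x 10 mm, length along its y. Origin at the centre of its underside. To be left alone.

How it is judged:
By the outcome, as a careful person would: the job done as asked, in the order asked, and still so for the second after the job is handed in, with the robot touching nothing.
It also fails if it takes over 88 s, if anything falls off the work surface, if the arm or the gripper's body presses on something with over 40 N, if the wrist force passes 120 N, or if a joint passes its speed limit or range.

## Robot

A 7-joint arm with a two-finger parallel gripper is mounted at the origin on the work surface; the furniture and walls round the work are solid. World frame = base frame: x ahead of the robot, y to its left, z up, the work surface at z = 0. Lengths are in m, angles in rad, forces in N, time in s.
With the tool pointing down it reaches from about 0.425 to 0.875 m from the base axis. Payload 4.7 kg.
Tool frame: the origin (TCP) lies between the finger pads; the fingertips stand 22 mm ahead of it and the grasp point (between the pads) lies 3 mm ahead of it; z points along the fingers, y is the line along which they close (so a half turn about z gives the same grasp; the last joint's range is limited). The gripper opens to 87 mm and grips with 3 to 60 N. Pads are 19 mm wide; open, the fingers measure 117 mm over their backs; the gripper's body (75 mm by 190 mm) begins 51 mm behind the grasp point.
Start: joints at [-1.234, 0.321, -0.07, 1.45, 0.023, 1.371, -0.057], TCP at [0.206, 0.616, 0.245] pointing down, gripper open.
Joint ranges: [-2.86, 2.86], [-0.3, 2.09], [-1.38, 1.24], [0.06, 2.45], [-1.56, 4.7], [0.09, 2.05], [-2.69, 2.69]. Speed limits (rad/s): [2.57, 2.57, 3.14, 3.14, 3.14, 3.14, 3.14].

## Interface

Orientations are given as a rotation vector (axis times angle).
In Python, from bench import ctrl gives the robot as it stands. The module is installed in compiled form; this text tells all that it offers.
- The arm moves only by the tool send_rows, never from a script. Its argument "motion" is a list of rows, each an object with "claw": the opening, from -1 (shut) to 1 (fully open); "slide": the shift along the tool's x, y, z in mm, a list of three; "delta_rot": the turn, a rotation vector about the tool's x, y, z in rad, a list of three. In form: [{"claw": claw, "slide": [x, y, z], "delta_rot": [ax, ay, az]}, ...]. A call has 1 to 5 rows; each row is the pose to reach, as a shift and turn from the pose commanded when the call began, along the tool's axes at that moment; what a row does not reach only later rows make up. A row lasts 1/10 s, in which the tool goes at most 50 mm and 8.59 degrees, less where a joint would pass 70% of its speed; a pose out of reach is approached as far as the arm can. A call with a gripper value outside its range is refused whole. The fingers move at their own pace and stop on an object; "grip_force" is the grip in N (left out, the last holds). Time passes only in rows, so rows that repeat a pose let the fingers close. It gives the time, the measured TCP pose, the force, the opening and the grip force at its end, in the units of the state.
- ctrl.get_state(): the state, without advancing time (a new reading comes with each control period).
- ctrl.get_image(name): name is "scene" or "top" or "wrist"; returns a dict with "color" (384x512x3 uint8, blue, green, red), "fx", "fy", "cx", "cy" (pixels), "k1" (the pictures are not rectified: a ray, as slopes to the right and down, at radius r is drawn at 1 + k1 r^2 times it, then the intrinsics apply), "pose" (4x4, takes a point from camera to world coordinates). Camera axes: x right, y down, z forward; pixel columns grow to the right and rows downward; lengths in m; the calibration is good to about 2 mm. A picture is of the moment at which its call begins. There is no depth.
- ctrl.close_job(): hands the job in; it is judged then, once.
The state is a dict: "time": time; "joint_positions": joint angles; "qd": joint speeds; "joint_torque": joint torques, N m; "position": TCP position; "tool_rot": TCP orientation; "ft_force": force on the tool from outside, world axes, zero at the start; "torque": the same for the moment, N m; "grip_width": opening from 0.0 (shut) to 1.0 (fully open); "grip_force": force on a finger pad.
Only numpy, scipy, OpenCV 4.12 (cv2) and the standard library are available. Lean on these libraries where they do the work, as an engineer would, in place of code of your own. Each camera call takes 0.05 s, during which the arm holds its last target. There are 200 camera calls.

## Working session

There is one attempt and no reset: what is moved stays moved. The work goes in short steps, Python scripts to look and compute and a tool call to move; the robot and the scene stay as the last step left them, time stands still between calls to the robot, and variables do not carry over. Pictures are saved under pics/ and viewed, at most 14 in all, crops included, and the job is handed in when it is done.

Besides the shell and the picture viewer there is one more tool, called after "Request:" as name([rows], argument=value, ...), one row to a line, values as JSON. send_rows: Moves the arm, as the interface text tells. Its arguments: {"type":"object","properties":{"motion":{"type":"array","items":{"type":"object","properties":{"claw":{"type":"number"},"slide":{"type":"array","items":{"type":"number"}},"delta_rot":{"type":"array","items":{"type":"number"}}}}},"grip_force":{"type":"number"}},"required":["motion"]}

```bash
mkdir -p pics
cat > h.py <<'E'
import numpy as np, cv2
from bench import ctrl
from scipy.spatial.transform import Rotation as R
def grab(n,fn=None):
    im=ctrl.get_image(n)
    if fn: cv2.imwrite('pics/'+fn,im['color'])
    return im
def ray(im,u,v):
    K=np.array([[im['fx'],0,im['cx']],[0,im['fy'],im['cy']],[0,0,1.]])
    p=cv2.undistortPoints(np.array([[[u,v]]],float),K,np.array([im['k1'],0,0,0.]))[0,0]
    T=np.array(im['pose']); return T[:3,3],T[:3,:3]@np.array([p[0],p[1],1])
def pt(im,u,v,z):
    o,d=ray(im,u,v); return o+d*(z-o[2])/d[2]
def proj(im,P):
    T=np.array(im['pose']); c=T[:3,:3].T@(np.array(P)-T[:3,3]); x,y=c[:2]/c[2]; s=1+im['k1']*(x*x+y*y)
    return im['fx']*x*s+im['cx'],im['fy']*y*s+im['cy']
E
python3 - <<'E'
from h import *
a=[]
for n in("top","scene"):
    im=grab(n,n+'0.png'); print(n,{k:np.round(im[k],3).tolist() for k in im if k!='color'})
s=ctrl.get_state(); print(s)
E
```

```text
top {'fx': 402.579, 'fy': 402.579, 'cx': 255.213, 'cy': 195.096, 'k1': -0.001, 'pose': [[0.004, -0.992, 0.125, 0.422], [-1.0, -0.006, -0.016, 0.101], [0.017, -0.125, -0.992, 0.998], [0.0, 0.0, 0.0, 1.0]]}
scene {'fx': 441.111, 'fy': 441.111, 'cx': 254.586, 'cy': 187.836, 'k1': 0.025, 'pose': [[-0.616, -0.551, 0.563, -0.073], [-0.787, 0.417, -0.455, 0.574], [0.016, -0.723, -0.691, 0.792], [0.0, 0.0, 0.0, 1.0]]}
{'time': 0.1, 'joint_positions': array([-1.23391269,  0.32177653, -0.07009922,  1.45153586,  0.02261553,
        1.370789  , -0.05691659]), 'qd': array([-0.00019466,  0.00139502, -0.0005743 , -0.00121105, -0.00043738,
       -0.00253697,  0.00032775]), 'joint_torque': array([-6.17942101e-05, -4.92572737e+01, -4.05581212e-01, -3.13402104e+01,
       -6.42089825e-02,  3.94428510e-02,  6.05809760e-05]), 'position': array([0.20608337, 0.61599399, 0.24356161]), 'tool_rot': array([-5.04757708e-01, -3.10059911e+00,  2.68995442e-03]), 'ft_force': array([-0.03318538, -0.01797588, -0.46235509]), 'torque': array([-0.00656782, -0.01944033,  0.01683319]), 'grip_force': 0.0, 'grip_width': 0.9976222975778875}
```

View pics/top0.png

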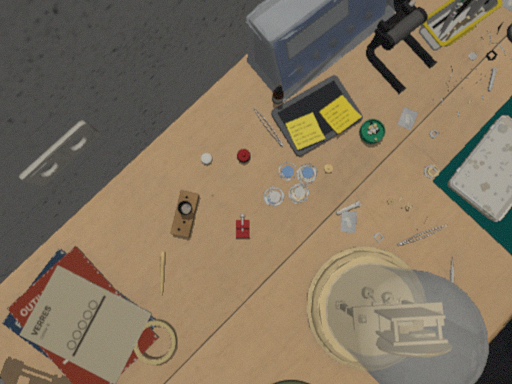

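View pics/scene0.png

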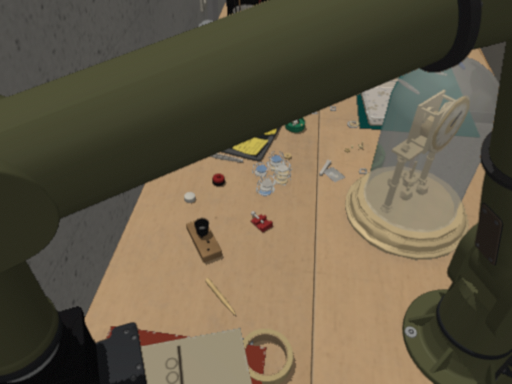

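Top view: block at about (185,214) with the loupe on it at (185,208). Die (206,158), cup (244,156), vice (243,228), probable barrel (328,169), pin vice (163,273). The scene view agrees. Next I enlarge the top view and measure.

Run:
```python
from h import *
im=grab("top"); c=im['color']
cv2.imwrite('pics/crop1.png',cv2.resize(c[95:305,140:380],None,fx=3.2,fy=2.8,interpolation=cv2.INTER_CUBIC)[:600,:800])
h=cv2.cvtColor(c,cv2.COLOR_BGR2HSV); b,g,r=[c[...,i].astype(int) for i in range(3)]
M={'red':((r>90)&(g<50)&(b<60),.015),'white':((c.min(2)>190),.014),'wood':((h[...,0]<22)&(h[...,1]>90)&(h[...,2]<150)&(h[...,2]>60),.022),'black':(c.max(2)<50,.03),'brass':((h[...,1]>85)&(h[...,2]>170),.01)}
for k,(m,z) in M.items():
    m=m.astype(np.uint8); m[:95]=0;m[300:]=0;m[:,:140]=0;m[:,380:]=0
    n,l,s,ce=cv2.connectedComponentsWithStats(m)
    for i in range(1,n):
        if 15<s[i,4]<3000:
            rr=cv2.minAreaRect(np.argwhere(l==i)[:,::-1].astype(np.float32))
            print(k,s[i].tolist(),ce[i].round(1),pt(im,*ce[i],z).round(4),np.round(rr[1],1),round(rr[2],1))
```

```text
red [237, 150, 13, 11, 103] [243.1 154.9] [0.6475 0.1155 0.015 ] [10.7 11.2] 63.4
red [237, 220, 12, 18, 160] [242.5 229.4] [0.4623 0.1156 0.015 ] [17. 11.] 90.0
wood [271, 100, 13, 6, 19] [276.5 103.3] [0.7793 0.0324 0.022 ] [12.2  4.4] 9.5
wood [343, 126, 13, 9, 17] [348.5 129.7] [ 0.7124 -0.1481  0.022 ] [ 2.2 13.8] 53.1
wood [236, 148, 15, 18, 140] [243.3 155.5] [0.6444 0.115  0.022 ] [16.8 13.9] 71.6
wood [170, 190, 31, 50, 802] [184.9 215.5] [0.495 0.255 0.022] [21.9 48.1] 13.2
wood [333, 199, 12, 12, 19] [338.3 205.1] [ 0.5225 -0.1183  0.022 ] [ 1.4 15.6] 45.0
wood [236, 218, 14, 22, 213] [242.7 229.7] [0.4614 0.1149 0.022 ] [21. 13.] 90.0
wood [259, 250, 37, 36, 46] [277.8 266.4] [0.3742 0.0303 0.022 ] [ 0.7 50.2] 45.0
wood [163, 252, 3, 35, 62] [163.8 268.3] [0.3689 0.3019 0.022 ] [ 1.9 34.1] 2.9
black [273, 95, 10, 5, 37] [277.6  96.5] [0.794  0.0301 0.03  ] [4. 9.] 90.0
black [278, 95, 61, 39, 885] [308.7 109.2] [ 0.7618 -0.0475  0.03  ] [56.  39.9] 10.0
black [178, 201, 13, 14, 49] [181.7 206.1] [0.517 0.262 0.03 ] [ 9.4 13.2] 31.0
brass [140, 95, 70, 64, 337] [176.8 125.
[... 1729 characters left out ...]
 [ 0.4678 -0.0843  0.01  ] [11.2 24.6] 60.9
brass [331, 232, 5, 7, 17] [332.8 235. ] [ 0.45   -0.1057  0.01  ] [6. 4.] 90.0
brass [286, 238, 28, 26, 120] [300.9 250.9] [ 0.411 -0.027  0.01 ] [ 9.2 35.4] 45.0
brass [161, 251, 3, 14, 28] [162.1 256.2] [0.397  0.3094 0.01  ] [13.  2.] 90.0
brass [278, 265, 14, 10, 45] [283.7 269.2] [0.3671 0.0151 0.01  ] [ 8.9 12.4] 29.7
brass [160, 268, 3, 23, 30] [161.2 277.7] [0.3459 0.3098 0.01  ] [ 1.7 22. ] 3.8
brass [261, 277, 13, 12, 49] [267.7 284.1] [0.3316 0.0538 0.01  ] [ 7.8 14.8] 45.0
brass [254, 289, 14, 11, 36] [261.3 293.5] [0.3094 0.0691 0.01  ] [ 6.4 14.8] 61.4
brass [274, 288, 10, 12, 28] [278.2 293.9] [0.3085 0.0286 0.01  ] [ 7.8 12. ] 45.0
```

View pics/crop1.png

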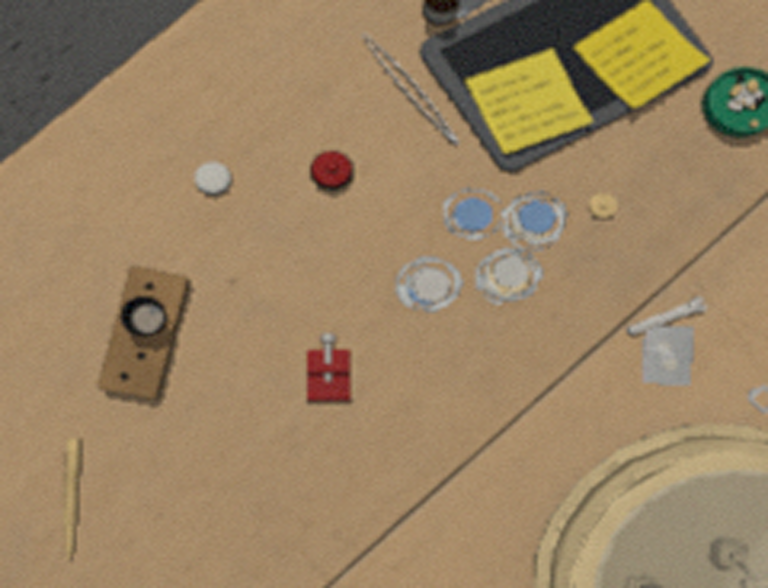

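```bash
cat >> h.py <<'E'
def go(x,y,z,yaw):
    """tool down, tool y along world angle yaw (deg, mod 180)"""
    s=ctrl.get_state(); p=s['position']; Q=R.from_rotvec(s['tool_rot'])
    best=None
    for k in (0,180):
        a=np.radians(yaw+k); Y=np.array([np.cos(a),np.sin(a),0]); Z=np.array([0,0,-1.]); X=np.cross(Y,Z)
        d=(Q.inv()*R.from_matrix(np.c_[X,Y,Z])).as_rotvec()
        if best is None or np.linalg.norm(d)<np.linalg.norm(best): best=d
    yc=np.degrees(np.arctan2(*Q.apply([0,1,0])[1::-1]))
    print('t',round(s['time'],2),'pos',p.round(4),'yaw',round(yc,1),'q7',s['joint_positions'][6].round(2),'w',s['grip_width'],'gf',s['grip_force'],'F',s['ft_force'].round(1))
    print('slide',(Q.inv().apply(np.array([x,y,z])-p)*1000).round(1),'rot',best.round(4))
E
python3 - <<'E'
from h import *
go(.50,.24,.27,77+0)
im=grab('wrist','w0.png'); print(np.round(im['pose'],3), im['fx'],im['cx'],im['cy'],im['k1'])
E
```

```text
t 0.15 pos [0.2061 0.6161 0.2437] yaw 71.5 q7 -0.06 w 1.0009502185084673 gf 0.0 F [ 0.4 -0.8 -0.7]
slide [-398.  -263.5  -25.9] rot [-0.0015  0.     -0.0959]
[[ 0.316  0.913  0.258  0.136]
 [ 0.949 -0.304 -0.088  0.64 ]
 [-0.002  0.272 -0.962  0.385]
 [ 0.     0.     0.     1.   ]] 332.2746588836675 258.4000085603276 186.38523389774724 -0.01836754382574682
```

Request:
send_rows([
  {"claw": 1, "slide": [-40, -26, -2.5], "delta_rot": [0, 0, -0.02]},
  {"claw": 1, "slide": [-80, -53, -5], "delta_rot": [0, 0, -0.04]},
  {"claw": 1, "slide": [-120, -79, -8], "delta_rot": [0, 0, -0.06]},
  {"claw": 1, "slide": [-160, -105, -10], "delta_rot": [0, 0, -0.08]},
  {"claw": 1, "slide": [-200, -132, -13], "delta_rot": [0, 0, -0.096]},
])

```text
time: 0.7
position: [0.3549, 0.426, 0.2575]
tool_rot: [0.354, 3.122, 0.0]
ft_force: [1.2, 0.5, -0.3]
grip_width: 0.998
grip_force: 0.0
```

```bash
python3 -c "
from h import *
go(.50,.24,.27,77)"
```

```text
t 0.7 pos [0.3549 0.426  0.2575] yaw 77.1 q7 0.43 w 0.9982338116892145 gf 0.0 F [ 1.2  0.5 -0.3]
slide [-183.1 -148.8  -12.5] rot [ 0.    -0.     0.001]
```

Request:
send_rows([
  {"claw": 1, "slide": [-37, -30, -2], "delta_rot": [0, 0, 0]},
  {"claw": 1, "slide": [-74, -60, -5], "delta_rot": [0, 0, 0]},
  {"claw": 1, "slide": [-111, -90, -8], "delta_rot": [0, 0, 0]},
  {"claw": 1, "slide": [-148, -120, -10], "delta_rot": [0, 0, 0]},
  {"claw": 1, "slide": [-183, -149, -12], "delta_rot": [0, 0, 0]},
])

```text
time: 1.2
position: [0.4998, 0.2395, 0.2698]
tool_rot: [0.356, 3.121, 0.0]
ft_force: [0.9, 0.3, -0.3]
grip_width: 0.998
grip_force: 0.0
```

Request:
send_rows([
  {"claw": 1, "slide": [0, 0, 0], "delta_rot": [0, 0, 0]},
  {"claw": 1, "slide": [0, 0, 0], "delta_rot": [0, 0, 0]},
  {"claw": 1, "slide": [0, 0, 0], "delta_rot": [0, 0, 0]},
])

```text
time: 1.5
position: [0.4979, 0.2429, 0.2693]
tool_rot: [-0.352, -3.121, -0.001]
ft_force: [0.7, -0.1, 1.0]
grip_width: 1.004
grip_force: 0.0
```

```bash
python3 -c "
from h import *
go(.50,.24,.27,77)
im=grab('wrist','w1.png'); print(np.round(im['pose'],3)); np.save('w1.npy',im,allow_pickle=True)
for P in [(.497,.255,.022),(.465,.1155,.016),(.504,.255,.052)]: print(proj(im,P))"
```

```text
t 1.5 pos [0.4979 0.2429 0.2693] yaw 77.1 q7 0.87 w 1.0036304246062806 gf 0.0 F [ 0.7 -0.1  1. ]
slide [-2.7 -2.3 -0.7] rot [ 0.0004 -0.001   0.002 ]
[[ 0.222  0.938  0.265  0.426]
 [ 0.975 -0.214 -0.06   0.26 ]
 [ 0.     0.271 -0.962  0.41 ]
 [ 0.     0.     0.     1.   ]]
(np.float64(267.557725899352), np.float64(154.39585991304745))
(np.float64(148.30496633526118), np.float64(153.39225990790982))
(np.float64(269.65500449220224), np.float64(165.3926822333783))
```

View pics/w1.png

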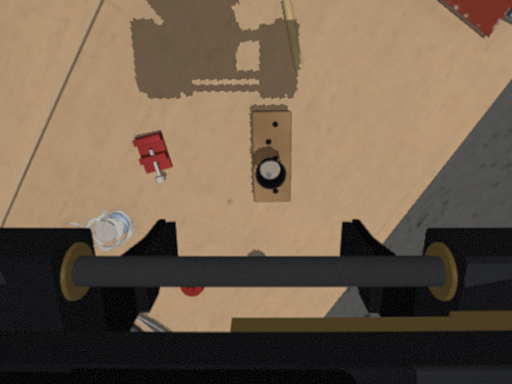

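Wrist view: block spans about (252–291, 110–202), loupe on it at (270,172), vice (152,152), cup partly hidden at (192,288). The block x axis is along tool y here. Measuring now.

```bash
cat > m.py <<'E'
from h import *
def wood(im):
    c=im['color']; h=cv2.cvtColor(c,cv2.COLOR_BGR2HSV).astype(int)
    m=((h[...,0]<22)&(h[...,1]>90)&(h[...,2]<150)&(h[...,2]>70)).astype(np.uint8)
    return m
def bigrect(m,im,z,near,close=5):
    m=cv2.morphologyEx(m,cv2.MORPH_CLOSE,np.ones((close,close)))
    m=cv2.morphologyEx(m,cv2.MORPH_OPEN,np.ones((3,3)))
    cs=[c for c in cv2.findContours(m,0,1)[0] if cv2.contourArea(c)>40]
    c=min(cs,key=lambda c:np.linalg.norm(c[:,0].mean(0)-near))
    P=np.array([pt(im,*(p+0.),z)[:2] for p in c[:,0]])
    r=cv2.minAreaRect((P*1000).astype(np.float32)); return r,cv2.contourArea(c),cv2.boundingRect(c)
E
python3 - <<'E'
from m import *
w=np.load('w1.npy',allow_pickle=True).item(); t=grab('top'); np.save('t0.npy',t,allow_pickle=True)
def red(im):
    b,g,r=[im['color'][...,i].astype(int) for i in range(3)]; return ((r>70)&(g<55)&(b<65)).astype(np.uint8)
for n,im,nb,nv in(('w',w,(270,155),(152,152)),('t',t,(185,215),(243,229))):
    print(n,'block',bigrect(wood(im),im,.022,nb,9)); print(n,'vice',bigrect(red(im),im,.012,nv))
v=w['color']
cv2.imwrite('pics/w1c.png',cv2.resize(v[95:215,120:320],None,fx=4,fy=4,interpolation=cv2.INTER_CUBIC))
# barrel/die/cup from top
c=t['color']; h=cv2.cvtColor(c,cv2.COLOR_BGR2HSV)
print('die',bigrect(((c.min(2)>150)&(h[...,1]<40)).astype(np.uint8),t,.014,(206,158),1))
print('cup',bigrect(red(t),t,.022,(244,155),1))
print('barrel',bigrect(((h[...,1]>75)&(h[...,2]>170)).astype(np.uint8),t,.009,(328,168),1))
E
```

```text
w block (((431.93121337890625, 210.97802734375), (184.39950561523438, 222.55282592773438), 76.70445251464844), 17462.5, (131, 0, 170, 202))
w vice (((465.0329895019531, 118.835205078125), (43.671451568603516, 35.835269927978516), 0.8901041150093079), 871.0, (134, 132, 37, 40))
t block (((451.62908935546875, 252.116943359375), (52.982460021972656, 28.176340103149414), 25.8255558013916), 154.0, (177, 225, 15, 21))
t vice (((463.5224914550781, 115.5491714477539), (38.99380111694336, 26.907102584838867), 0.3718402087688446), 169.5, (237, 221, 12, 17))
die (((640.3359375, 207.68704223632812), (22.836755752563477, 24.880264282226562), 0.46838194131851196), 70.5, (201, 153, 11, 10))
cup (((645.6133422851562, 114.39628601074219), (25.248672485351562, 27.201427459716797), 0.47734931111335754), 92.5, (238, 150, 12, 11))
barrel (((712.6990966796875, -39.81962203979492), (74.99475860595703, 76.69926452636719), 23.126113891601562), 795.0, (286, 113, 38, 36))
```

View pics/w1c.png

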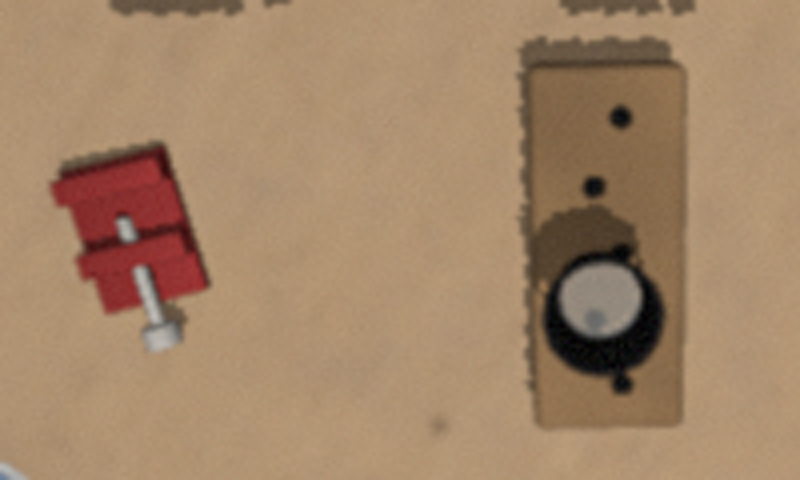

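Crop: block top corners about (528,68), (686,66), (684,427), (538,427). Loupe rim centred near (604,313). Vice's far end at (112,165), screw head at (163,335).

Run:
```python
from h import *
w=np.load('w1.npy',allow_pickle=True).item(); t=np.load('t0.npy',allow_pickle=True).item()
f=lambda x,y:(120+(x+.5)/4-.5,95+(y+.5)/4-.5)
C=np.array([pt(w,*f(*p),.022)[:2] for p in[(528,68),(686,66),(684,427),(538,427)]])
m=C.mean(0); print('block',C.round(4).tolist(),m.round(4),'w',np.linalg.norm(C[1]-C[0]),np.linalg.norm(C[2]-C[3]),'l',np.linalg.norm(C[3]-C[0]),np.linalg.norm(C[2]-C[1]))
ay=(C[0]+C[1]-C[2]-C[3]); print('y ang',np.degrees(np.arctan2(ay[1],ay[0])))
# loupe rim: outer circle
for p in [(544,313),(665,313),(604,252),(604,375)]: print('rim',pt(w,*f(*p),.052).round(4))
# vice: near jaw-end mid and screw end
a=pt(w,*f(112,165),.016);b=pt(w,*f(163,340),.010); print('vice ends',a.round(4),b.round(4),np.linalg.norm((a-b)[:2]),((a+b)/2).round(4))
# top refine by subpixel darkest wood mask minAreaRect
c=t['color']; h=cv2.cvtColor(c,cv2.COLOR_BGR2HSV)
m=np.zeros(c.shape[:2],np.uint8); m[190:241,168:203]=((h[...,2]<150)[190:241,168:203])
n=cv2.findContours(cv2.morphologyEx(m,cv2.MORPH_OPEN,np.ones((3,3))),0,1)[0]; k=max(n,key=cv2.contourArea)
P=np.array([pt(t,*(p+0.),.022)[:2]*1000 for p in k[:,0]],np.float32); print('top block',cv2.minAreaRect(P))
for nm,box,z,cond in(('die',(150,168,197,216),.014,(h[...,1]<40)&(c.min(2)>130)),('barrel',(160,176,319,337),.008,(h[...,2]>185)&(h[...,1]>60))):
    mm=np.zeros(c.shape[:2],bool); a,b,d,e=box; mm[a:b,d:e]=cond[a:b,d:e]; v,u=np.nonzero(mm); print(nm,len(u),u.mean(),v.mean(),pt(t,u.mean(),v.mean(),z).round(4))
```

```text
block [[0.4446, 0.2479], [0.4541, 0.292], [0.5604, 0.2701], [0.5504, 0.2263]] [0.5024 0.2591] w 0.045129254459704476 0.044892208604747 l 0.1079316399792538 0.10850646683581212
y ang 168.42250601803295
rim [0.5088 0.238  0.052 ]
rim [0.5163 0.2707 0.052 ]
rim [0.4958 0.2579 0.052 ]
rim [0.53   0.2504 0.052 ]
vice ends [0.4448 0.1212 0.016 ] [0.5005 0.1178 0.01  ] 0.05586059990727209 [0.4727 0.1195 0.013 ]
top block ((496.9908752441406, 255.10711669921875), (121.75344848632812, 82.7179946899414), 1.1904633045196533)
die 90 206.05555555555554 157.9777777777778 [0.6391 0.2075 0.014 ]
barrel 195 326.6051282051282 166.81025641025641 [ 0.6203 -0.094   0.008 ]
```

```bash
python3 -c "
from h import *
go(.510,.252,.050,78.4)"
```

```text
t 1.6 pos [0.4978 0.2432 0.2694] yaw 77.2 q7 0.87 w 0.9977018790766545 gf 0.0 F [0.6 0.  0.2]
slide [-10.1  11.2 219.4] rot [ 0.0002 -0.0006 -0.0211]
```

Request:
send_rows([
  {"claw": 1, "slide": [-10, 11, 40], "delta_rot": [0, 0, -0.021]},
  {"claw": 1, "slide": [-10, 11, 80], "delta_rot": [0, 0, -0.021]},
  {"claw": 1, "slide": [-10, 11, 120], "delta_rot": [0, 0, -0.021]},
  {"claw": 1, "slide": [-10, 11, 150], "delta_rot": [0, 0, -0.021]},
  {"claw": 1, "slide": [-10, 11, 150], "delta_rot": [0, 0, -0.021]},
])

```text
time: 2.1
position: [0.5071, 0.2497, 0.1149]
tool_rot: [-0.318, -3.118, 0.008]
ft_force: [-0.7, -0.6, 0.3]
grip_width: 0.999
grip_force: 0.0
```

Request:
send_rows([
  {"claw": 1, "slide": [0, 0, 20], "delta_rot": [0, 0, 0]},
  {"claw": 1, "slide": [0, 0, 40], "delta_rot": [0, 0, 0]},
  {"claw": 1, "slide": [0, 0, 60], "delta_rot": [0, 0, 0]},
  {"claw": 1, "slide": [0, 0, 69], "delta_rot": [0, 0, 0]},
  {"claw": 1, "slide": [0, 0, 69], "delta_rot": [0, 0, 0]},
])

```text
time: 2.6
position: [0.5107, 0.2506, 0.0507]
tool_rot: [-0.321, -3.125, 0.0]
ft_force: [0.1, 1.1, 0.3]
grip_width: 1.003
grip_force: 0.0
```

Request:
send_rows([
  {"claw": -0.1, "slide": [0, 0, 0], "delta_rot": [0, 0, 0]},
  {"claw": -0.3, "slide": [0, 0, 0], "delta_rot": [0, 0, 0]},
  {"claw": -0.3, "slide": [0, 0, 0], "delta_rot": [0, 0, 0]},
  {"claw": -0.3, "slide": [0, 0, 0], "delta_rot": [0, 0, 0]},
  {"claw": -0.3, "slide": [0, 0, 0], "delta_rot": [0, 0, 0]},
], grip_force=5)

```text
time: 3.1
position: [0.5112, 0.2501, 0.0509]
tool_rot: [0.323, 3.125, 0.001]
ft_force: [-0.6, -0.4, -0.1]
grip_width: 0.628
grip_force: 0.0
```

```bash
python3 -c "
from h import *
go(.510,.252,.050,78.4)
im=grab('wrist','w2.png')"
```

```text
t 3.1 pos [0.5112 0.2501 0.0509] yaw 78.2 q7 0.93 w 0.628204055833701 gf 0.0 F [-0.6 -0.4 -0.1]
slide [1.6 1.7 0.9] rot [ 0.0005  0.0004 -0.0034]
```

View pics/w2.png

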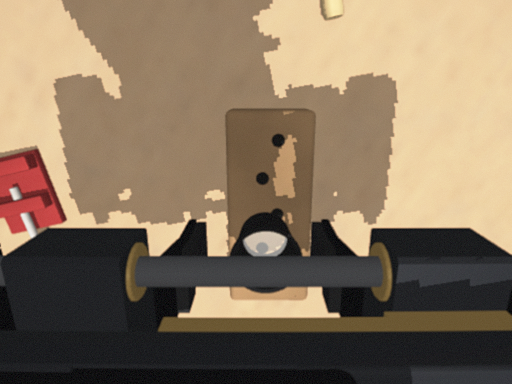

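Fingers straddle the loupe (centre about (266,245), finger inner faces at ~205 and ~315), still closing. I keep closing.

Request:
send_rows([
  {"claw": -0.4, "slide": [0, 0, 0], "delta_rot": [0, 0, 0]},
  {"claw": -0.4, "slide": [0, 0, 0], "delta_rot": [0, 0, 0]},
  {"claw": -0.4, "slide": [0, 0, 0], "delta_rot": [0, 0, 0]},
  {"claw": -0.4, "slide": [0, 0, 0], "delta_rot": [0, 0, 0]},
  {"claw": -0.4, "slide": [0, 0, 0], "delta_rot": [0, 0, 0]},
], grip_force=5)

```text
time: 3.65
position: [0.5111, 0.25, 0.0506]
tool_rot: [0.323, 3.125, 0.0]
ft_force: [0.0, 0.2, 0.3]
grip_width: 0.379
grip_force: 4.9
```

```bash
python3 -c "
from h import *
go(.510,.252,.050,78.4)"
```

```text
t 3.65 pos [0.5111 0.25   0.0506] yaw 78.2 q7 0.93 w 0.37941507864001534 gf 4.942879087543588 F [0.  0.2 0.3]
slide [1.5 1.7 0.6] rot [ 0.0002  0.0002 -0.0033]
```

Run:
```python
from h import *
im=grab('wrist'); np.save('w3.npy',im,allow_pickle=True); c=im['color']
cv2.imwrite('pics/w3c.png',cv2.resize(c[95:305,180:350],None,fx=3.5,fy=2.8,interpolation=cv2.INTER_CUBIC))
s=ctrl.get_state(); T=np.array(im['pose']); Q=R.from_rotvec(s['tool_rot'])
print('cam in tool',Q.inv().apply(T[:3,3]-s['position']).round(4)); print(np.round(Q.as_matrix().T@T[:3,:3],4))
for z in (-.02,0,.003): print(proj(im,s['position']+Q.apply([0,0,z])))
```

```text
cam in tool [ 0.0738  0.0007 -0.1409]
[[ 8.000e-04 -9.622e-01 -2.723e-01]
 [ 1.000e+00  8.000e-04  1.000e-04]
 [ 1.000e-04 -2.723e-01  9.622e-01]]
(np.float64(256.62389487966243), np.float64(279.1865195476947))
(np.float64(256.8476985764349), np.float64(256.1490761728149))
(np.float64(256.87662313106466), np.float64(253.17287212352164))
```

View pics/w3c.png

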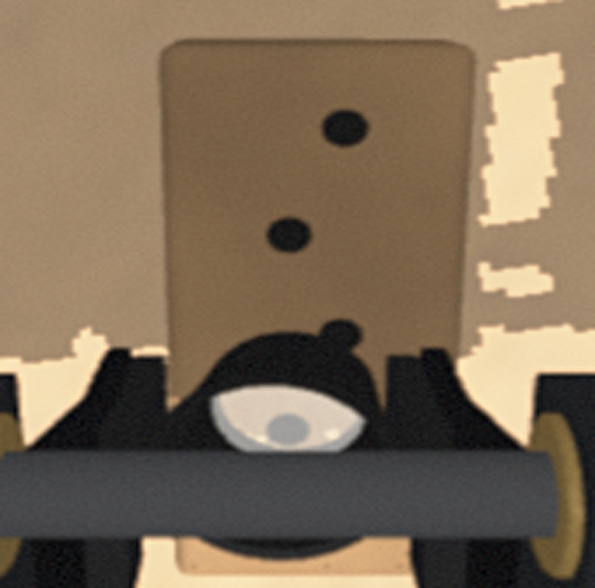

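Crop: finger inner edges at 167 and 386 (mid = u 259), but the loupe is at u ≈ 262 with its lens chord slanted. It was off-centre and got tipped by the squeeze. I'll open, recentre by about 3 mm in tool y, and check.

Request:
send_rows([
  {"claw": 0.1, "slide": [0, 0, 0], "delta_rot": [0, 0, 0]},
  {"claw": 0.1, "slide": [0, 0, 0], "delta_rot": [0, 0, 0]},
  {"claw": 0.1, "slide": [0, 1.5, 0], "delta_rot": [0, 0, 0]},
  {"claw": 0.1, "slide": [0, 3, 0], "delta_rot": [0, 0, 0]},
  {"claw": 0.1, "slide": [0, 3, 0], "delta_rot": [0, 0, 0]},
])

```text
time: 4.2
position: [0.5117, 0.2533, 0.0506]
tool_rot: [0.322, 3.125, 0.0]
ft_force: [0.8, -0.8, -0.3]
grip_width: 0.549
grip_force: 0.0
```

Run:
```python
from h import *
im=grab('wrist'); np.save('w4.npy',im,allow_pickle=True); c=im['color']
cv2.imwrite('pics/w4c.png',cv2.resize(c[95:305,180:350],None,fx=3.5,fy=2.8,interpolation=cv2.INTER_CUBIC))
go(.51,.25,.05,168.4)
```

```text
t 4.25 pos [0.5117 0.2531 0.0506] yaw 78.2 q7 0.93 w 0.5479484815584782 gf 0.0 F [-0.4 -1.1  0.3]
slide [ 1.  -3.4  0.6] rot [ 1.0000e-04 -1.0000e-04  1.5678e+00]
```

View pics/w4c.png

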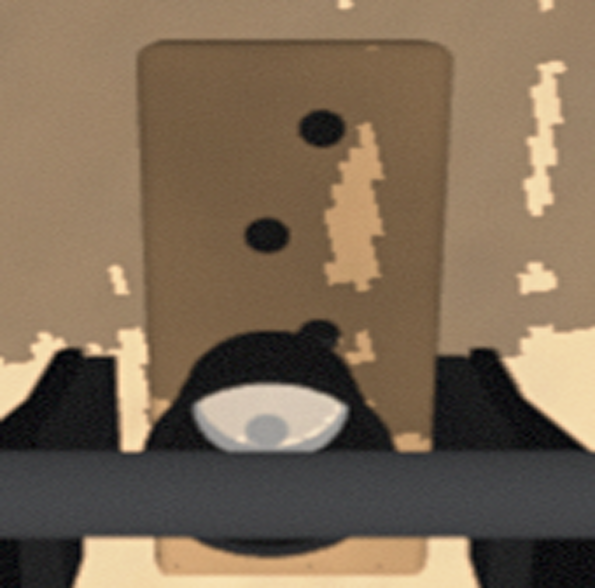

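Loupe is upright again (lens chord level), centred at u 257.3 against finger mid 258.9. Turning 90° around it so the fingers close along the block's length.

Request:
send_rows([
  {"claw": 0.4, "slide": [0, -0.7, 0], "delta_rot": [0, 0, -0.13]},
  {"claw": 0.4, "slide": [0, -0.7, 0], "delta_rot": [0, 0, -0.27]},
  {"claw": 0.4, "slide": [0, -0.7, 0], "delta_rot": [0, 0, -0.41]},
  {"claw": 0.4, "slide": [0, -0.7, 0], "delta_rot": [0, 0, -0.55]},
  {"claw": 0.4, "slide": [0, -0.7, 0], "delta_rot": [0, 0, -0.69]},
])

```text
time: 4.75
position: [0.5116, 0.2521, 0.0506]
tool_rot: [-0.762, 3.048, -0.0]
ft_force: [0.1, -0.4, 0.0]
grip_width: 0.699
grip_force: 0.0
```

Request:
send_rows([
  {"claw": 0.4, "slide": [0, 0, 0], "delta_rot": [0, 0, -0.14]},
  {"claw": 0.4, "slide": [0, 0, 0], "delta_rot": [0, 0, -0.28]},
  {"claw": 0.4, "slide": [0, 0, 0], "delta_rot": [0, 0, -0.42]},
  {"claw": 0.4, "slide": [0, 0, 0], "delta_rot": [0, 0, -0.56]},
  {"claw": 0.4, "slide": [0, 0, 0], "delta_rot": [0, 0, -0.7]},
])

```text
time: 5.25
position: [0.5116, 0.2521, 0.0506]
tool_rot: [-1.761, 2.602, -0.0]
ft_force: [0.8, 0.2, -0.1]
grip_width: 0.7
grip_force: 0.0
```

Request:
send_rows([
  {"claw": 0.4, "slide": [0, 0, 0], "delta_rot": [0, 0, -0.14]},
  {"claw": 0.4, "slide": [0, 0, 0], "delta_rot": [0, 0, -0.18]},
  {"claw": 0.4, "slide": [0, 0, 0], "delta_rot": [0, 0, -0.18]},
  {"claw": 0.1, "slide": [0, 0, 0], "delta_rot": [0, 0, -0.18]},
  {"claw": 0.1, "slide": [0, 0, 0], "delta_rot": [0, 0, -0.18]},
])

```text
time: 5.75
position: [0.5115, 0.2522, 0.0506]
tool_rot: [-1.98, 2.439, -0.0]
ft_force: [-0.7, 0.2, 0.2]
grip_width: 0.603
grip_force: 0.0
```

Run:
```python
from h import *
im=grab('wrist'); np.save('w5.npy',im,allow_pickle=True); c=im['color']
cv2.imwrite('pics/w5c.png',cv2.resize(c[95:305,160:350],None,fx=3.5,fy=2.8,interpolation=cv2.INTER_CUBIC))
go(.5117,.2525,.05,168.4)
w=np.load('w4.npy',allow_pickle=True).item()
for y in (42,574): print(pt(w,264,95+(y+.5)/2.8-.5,.022).round(4))
```

```text
t 5.8 pos [0.5115 0.2522 0.0506] yaw 168.1 q7 2.42 w 0.5809787819443417 gf 0.0 F [-0.5 -0.1  0.3]
slide [-0.3 -0.1  0.6] rot [-0.0001  0.0001 -0.0047]
[0.4481 0.2701 0.022 ]
[0.5549 0.2484 0.022 ]
```

View pics/w5c.png

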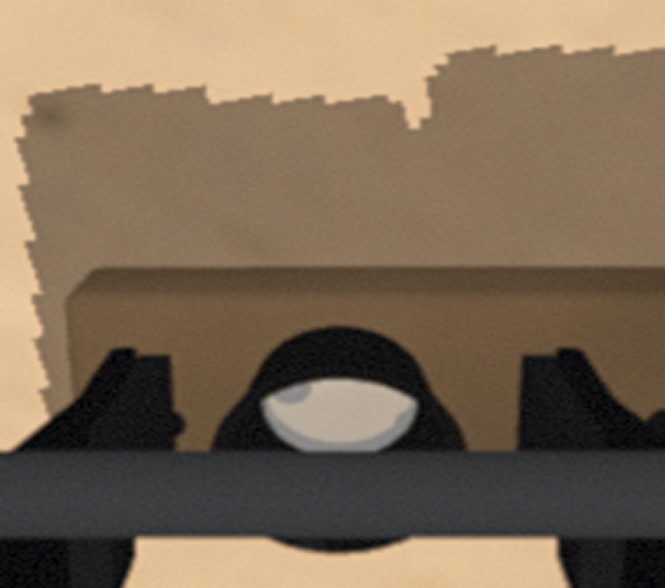

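Block edge is level, loupe centred at u 256.5 against finger mid 258.5. Shifting −0.9 mm in tool y and gripping.

Request:
send_rows([
  {"claw": 0.1, "slide": [0.3, -0.9, 0], "delta_rot": [0, 0, 0]},
  {"claw": -0.4, "slide": [0.3, -0.9, 0], "delta_rot": [0, 0, 0]},
  {"claw": -0.4, "slide": [0.3, -0.9, 0], "delta_rot": [0, 0, 0]},
  {"claw": -0.4, "slide": [0.3, -0.9, 0], "delta_rot": [0, 0, 0]},
  {"claw": -0.4, "slide": [0.3, -0.9, 0], "delta_rot": [0, 0, 0]},
], grip_force=8)

```text
time: 6.3
position: [0.5124, 0.2518, 0.0506]
tool_rot: [-1.98, 2.439, 0.0]
ft_force: [-0.2, -0.8, -0.3]
grip_width: 0.376
grip_force: 7.9
```

Request:
send_rows([
  {"claw": -0.4, "slide": [0, 0, 0], "delta_rot": [0, 0, 0]},
  {"claw": -0.4, "slide": [0, 0, 0], "delta_rot": [0, 0, 0]},
  {"claw": -0.4, "slide": [0, 0, -10], "delta_rot": [0, 0, 0]},
  {"claw": -0.4, "slide": [0, 0, -30], "delta_rot": [0, 0, 0]},
  {"claw": -0.4, "slide": [0, 0, -50], "delta_rot": [0, 0, 0]},
])

```text
time: 6.8
position: [0.5121, 0.2517, 0.1015]
tool_rot: [1.98, -2.438, -0.0]
ft_force: [-0.1, -0.9, 0.3]
grip_width: 0.377
grip_force: 7.9
```

Run:
```python
from h import *
im=grab('wrist'); np.save('w6.npy',im,allow_pickle=True); c=im['color']
cv2.imwrite('pics/w6c.png',cv2.resize(c[95:305,160:350],None,fx=3.5,fy=2.8,interpolation=cv2.INTER_CUBIC))
go(.5166,.3287,.029,168.3)
```

```text
t 6.85 pos [0.5144 0.2528 0.1055] yaw 168.2 q7 2.43 w 0.372729699902925 gf 7.945851880904229 F [2.1 0.7 1.5]
slide [-74.4  13.7  76.7] rot [-0.0044  0.0038 -0.0024]
```

View pics/w6c.png

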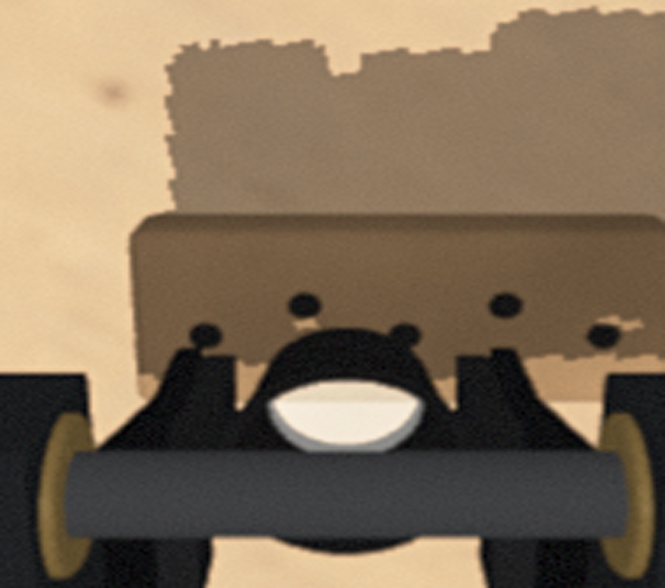

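Loupe is held upright and symmetric. Carrying it to its place.

Request:
send_rows([
  {"claw": -0.4, "slide": [-25, 4.5, 0], "delta_rot": [0, 0, 0]},
  {"claw": -0.4, "slide": [-50, 9, 10], "delta_rot": [0, 0, 0]},
  {"claw": -0.4, "slide": [-75, 13.5, 25], "delta_rot": [0, 0, 0]},
  {"claw": -0.4, "slide": [-75, 13.5, 45], "delta_rot": [0, 0, 0]},
  {"claw": -0.4, "slide": [-75, 13.5, 55], "delta_rot": [0, 0, 0]},
])

```text
time: 7.35
position: [0.5133, 0.3283, 0.0441]
tool_rot: [1.981, -2.435, -0.001]
ft_force: [-0.2, 0.3, -0.2]
grip_width: 0.382
grip_force: 7.9
```

Request:
send_rows([
  {"claw": -0.4, "slide": [0, 0, 0], "delta_rot": [0, 0, 0]},
  {"claw": -0.4, "slide": [0, 0, 0], "delta_rot": [0, 0, 0]},
  {"claw": -0.4, "slide": [0, 0, 0], "delta_rot": [0, 0, 0]},
])

```text
time: 7.65
position: [0.5155, 0.3276, 0.0468]
tool_rot: [-1.978, 2.438, -0.001]
ft_force: [0.1, -0.6, 0.5]
grip_width: 0.38
grip_force: 7.9
```

Run:
```python
from h import *
go(.5165,.3284,.0293,168.3)
```

```text
t 7.65 pos [0.5155 0.3276 0.0468] yaw 168.1 q7 2.31 w 0.3800451407682488 gf 7.947693756104854 F [ 0.1 -0.6  0.5]
slide [-1.  -0.7 17.5] rot [-0.0016  0.0012 -0.0036]
```

Request:
send_rows([
  {"claw": -0.4, "slide": [-1, -0.7, 5], "delta_rot": [0, 0, 0]},
  {"claw": -0.4, "slide": [-1, -0.7, 10], "delta_rot": [0, 0, 0]},
  {"claw": -0.4, "slide": [-1, -0.7, 14], "delta_rot": [0, 0, 0]},
  {"claw": -0.4, "slide": [-1, -0.7, 17], "delta_rot": [0, 0, 0]},
  {"claw": -0.4, "slide": [-1, -0.7, 17.2], "delta_rot": [0, 0, 0]},
])

```text
time: 8.15
position: [0.5153, 0.3287, 0.0282]
tool_rot: [1.98, -2.438, -0.0]
ft_force: [0.1, -0.1, 0.7]
grip_width: 0.376
grip_force: 7.9
```

Request:
send_rows([
  {"claw": -0.4, "slide": [0, 0, 0], "delta_rot": [0, 0, 0]},
  {"claw": -0.4, "slide": [0, 0, 0], "delta_rot": [0, 0, 0]},
  {"claw": -0.4, "slide": [0, 0, 0], "delta_rot": [0, 0, 0]},
])

```text
time: 8.45
position: [0.5154, 0.3288, 0.0284]
tool_rot: [-1.981, 2.439, 0.0]
ft_force: [0.1, -0.1, 0.4]
grip_width: 0.374
grip_force: 8.0
```

Run:
```python
from h import *
go(.5165,.3284,.0293,168.3)
```

```text
t 8.45 pos [0.5154 0.3288 0.0284] yaw 168.2 q7 2.31 w 0.3736370109632971 gf 7.95014198145509 F [ 0.1 -0.1  0.4]
slide [ 0.1 -1.2 -0.9] rot [-0.0001  0.0001 -0.0023]
```

Request:
send_rows([
  {"claw": -0.4, "slide": [0, 0, -1.5], "delta_rot": [0, 0, 0]},
  {"claw": -0.4, "slide": [0, -1.2, -1.5], "delta_rot": [0, 0, 0]},
  {"claw": -0.4, "slide": [0, -1.2, -1.5], "delta_rot": [0, 0, 0]},
  {"claw": -0.4, "slide": [0, -1.2, 0], "delta_rot": [0, 0, 0]},
  {"claw": -0.4, "slide": [0, -1.2, 0], "delta_rot": [0, 0, 0]},
])

```text
time: 8.95
position: [0.5165, 0.3284, 0.0282]
tool_rot: [1.98, -2.439, -0.0]
ft_force: [-0.1, 0.5, -0.3]
grip_width: 0.374
grip_force: 8.0
```

Request:
send_rows([
  {"claw": -0.4, "slide": [0, 0, 0], "delta_rot": [0, 0, 0]},
  {"claw": 0.0, "slide": [0, 0, 0], "delta_rot": [0, 0, 0]},
  {"claw": 0.2, "slide": [0, 0, 0], "delta_rot": [0, 0, 0]},
  {"claw": 0.3, "slide": [0, 0, 0], "delta_rot": [0, 0, 0]},
  {"claw": 0.3, "slide": [0, 0, 0], "delta_rot": [0, 0, 0]},
])

```text
time: 9.45
position: [0.5166, 0.3285, 0.0284]
tool_rot: [-1.98, 2.439, 0.0]
ft_force: [0.7, 0.1, 0.8]
grip_width: 0.618
grip_force: 0.0
```

Request:
send_rows([
  {"claw": 0.3, "slide": [0, 0, -10], "delta_rot": [0, 0, 0]},
  {"claw": 1, "slide": [0, 0, -40], "delta_rot": [0, 0, 0]},
  {"claw": 1, "slide": [0, 0, -80], "delta_rot": [0, 0, 0]},
  {"claw": 1, "slide": [0, 0, -120], "delta_rot": [0, 0, 0]},
  {"claw": 1, "slide": [0, 0, -160], "delta_rot": [0, 0, 0]},
])

```text
time: 9.95
position: [0.5165, 0.3284, 0.1909]
tool_rot: [-1.98, 2.438, -0.0]
ft_force: [0.5, 0.5, 0.5]
grip_width: 0.922
grip_force: 0.0
```

Run:
```python
from h import *
go(.617,-.095,.22,-12)
```

```text
t 9.95 pos [0.5165 0.3284 0.1909] yaw 168.2 q7 2.32 w 0.922063017989449 gf 0.0 F [0.5 0.5 0.5]
slide [ 393.8 -185.2  -29.3] rot [-0.0006  0.0007  0.0029]
```

Request:
send_rows([
  {"claw": 1, "slide": [20, -10, 0], "delta_rot": [0, 0, 0.14]},
  {"claw": 1, "slide": [40, -20, 0], "delta_rot": [0, 0, 0.28]},
  {"claw": 1, "slide": [60, -30, 0], "delta_rot": [0, 0, 0.42]},
  {"claw": 1, "slide": [80, -40, 0], "delta_rot": [0, 0, 0.56]},
  {"claw": 1, "slide": [80, -40, 0], "delta_rot": [0, 0, 0.7]},
])

```text
time: 10.45
position: [0.5409, 0.2375, 0.1895]
tool_rot: [-1.007, 2.975, -0.003]
ft_force: [0.2, -0.1, 0.4]
grip_width: 0.997
grip_force: 0.0
```

Request:
send_rows([
  {"claw": 1, "slide": [0, 0, 0], "delta_rot": [0, 0, 0.14]},
  {"claw": 1, "slide": [0, 0, 0], "delta_rot": [0, 0, 0.28]},
  {"claw": 1, "slide": [0, 0, 0], "delta_rot": [0, 0, 0.42]},
  {"claw": 1, "slide": [0, 0, 0], "delta_rot": [0, 0, 0.56]},
  {"claw": 1, "slide": [0, 0, 0], "delta_rot": [0, 0, 0.7]},
])

```text
time: 10.95
position: [0.5394, 0.2421, 0.1893]
tool_rot: [0.065, 3.14, 0.001]
ft_force: [0.1, 0.7, -0.4]
grip_width: 0.995
grip_force: 0.0
```

Request:
send_rows([
  {"claw": 1, "slide": [0, 0, 0], "delta_rot": [0, 0, 0.14]},
  {"claw": 1, "slide": [0, 0, 0], "delta_rot": [0, 0, 0.28]},
  {"claw": 1, "slide": [0, 0, 0], "delta_rot": [0, 0, 0.42]},
  {"claw": 1, "slide": [0, 0, 0], "delta_rot": [0, 0, 0.56]},
  {"claw": 1, "slide": [0, 0, 0], "delta_rot": [0, 0, 0.7]},
])

```text
time: 11.45
position: [0.5393, 0.2421, 0.1893]
tool_rot: [1.138, 2.928, 0.001]
ft_force: [-0.1, 0.3, -0.8]
grip_width: 1.0
grip_force: 0.0
```

Request:
send_rows([
  {"claw": 1, "slide": [0, 0, 0], "delta_rot": [0, 0, 0.14]},
  {"claw": 1, "slide": [0, 0, 0], "delta_rot": [0, 0, 0.28]},
  {"claw": 1, "slide": [0, 0, 0], "delta_rot": [0, 0, 0.42]},
  {"claw": 1, "slide": [0, 0, 0], "delta_rot": [0, 0, 0.56]},
  {"claw": 1, "slide": [0, 0, 0], "delta_rot": [0, 0, 0.7]},
])

```text
time: 11.95
position: [0.5393, 0.2421, 0.1893]
tool_rot: [-2.073, -2.36, -0.002]
ft_force: [-0.7, 0.3, -0.2]
grip_width: 1.001
grip_force: 0.0
```

Request:
send_rows([
  {"claw": 1, "slide": [0, 0, 0], "delta_rot": [0, 0, 0.14]},
  {"claw": 1, "slide": [0, 0, 0], "delta_rot": [0, 0, 0.28]},
  {"claw": 1, "slide": [0, 0, 0], "delta_rot": [0, 0, 0.34]},
  {"claw": 1, "slide": [0, 0, 0], "delta_rot": [0, 0, 0.34]},
  {"claw": 1, "slide": [0, 0, 0], "delta_rot": [0, 0, 0.34]},
])

```text
time: 12.45
position: [0.5393, 0.2422, 0.189]
tool_rot: [-2.435, -1.985, -0.001]
ft_force: [-0.4, -0.3, -0.3]
grip_width: 1.001
grip_force: 0.0
```

Run:
```python
from h import *
go(.625,-.093,.20,-11.7)
im=grab('wrist'); np.save('w7.npy',im,allow_pickle=True); 
for P in [(.5166,.3287,.03),(.502,.258,.022),(.645,.211,.014)]: print(proj(im,P))
```

```text
t 12.45 pos [0.5393 0.2422 0.189 ] yaw -11.6 q7 -0.6 w 1.0011365399105314 gf 0.0 F [-0.4 -0.3 -0.3]
slide [-311.   151.5  -11.2] rot [ 0.0004 -0.0007  0.001 ]
(np.float64(211.66433515159275), np.float64(86.63676172762382))
(np.float64(215.54579049804005), np.float64(166.23757573484372))
(np.float64(368.89304011986565), np.float64(181.69879762349265))
```

Request:
send_rows([
  {"claw": 1, "slide": [-35, 17, -2], "delta_rot": [0, 0, 0]},
  {"claw": 1, "slide": [-70, 34, -4], "delta_rot": [0, 0, 0]},
  {"claw": 1, "slide": [-105, 51, -6], "delta_rot": [0, 0, 0]},
  {"claw": 1, "slide": [-140, 68, -8], "delta_rot": [0, 0, 0]},
  {"claw": 1, "slide": [-175, 85, -11], "delta_rot": [0, 0, 0]},
])

```text
time: 13.0
position: [0.587, 0.0519, 0.1997]
tool_rot: [-2.436, -1.984, -0.001]
ft_force: [-0.0, -0.2, 0.3]
grip_width: 0.998
grip_force: 0.0
```

Request:
send_rows([
  {"claw": 0.3, "slide": [-35, 17, 0], "delta_rot": [0, 0, 0]},
  {"claw": 0.3, "slide": [-70, 34, 0], "delta_rot": [0, 0, 0]},
  {"claw": 0.3, "slide": [-105, 51, 0], "delta_rot": [0, 0, 0]},
  {"claw": 0.3, "slide": [-136, 66, 0], "delta_rot": [0, 0, 0]},
  {"claw": 0.3, "slide": [-136, 66, 0], "delta_rot": [0, 0, 0]},
])

```text
time: 13.5
position: [0.6236, -0.1008, 0.1998]
tool_rot: [2.442, 1.97, -0.003]
ft_force: [0.3, -0.6, -1.2]
grip_width: 0.678
grip_force: 0.0
```

Request:
send_rows([
  {"claw": 0.3, "slide": [0, 0, 0], "delta_rot": [0, 0, 0]},
  {"claw": 0.3, "slide": [0, 0, 0], "delta_rot": [0, 0, 0]},
  {"claw": 0.3, "slide": [0, 0, 0], "delta_rot": [0, 0, 0]},
])

```text
time: 13.8
position: [0.6239, -0.0912, 0.1993]
tool_rot: [-2.433, -1.986, -0.001]
ft_force: [0.7, 0.2, 0.5]
grip_width: 0.653
grip_force: 0.0
```

Run:
```python
from h import *
go(.625,-.093,.20,-11.7)
im=grab('wrist','w8.png'); np.save('w8.npy',im,allow_pickle=True); print(proj(im,(.625,-.093,.01)))
```

```text
t 13.8 pos [ 0.6239 -0.0912  0.1993] yaw -11.6 q7 0.03 w 0.6530293730758286 gf 0.0 F [0.7 0.2 0.5]
slide [-1.5  1.4 -0.7] rot [-0.0003 -0.001   0.0022]
(np.float64(259.102263805037), np.float64(170.79546698357424))
```

View pics/w8.png

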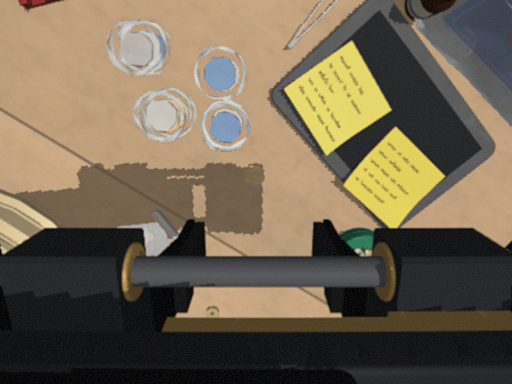

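Wrist view: barrel at about (254,176) in the gripper's shadow, clear of glasses and tray. Measuring numerically.

Run:
```python
from h import *
im=np.load('w8.npy',allow_pickle=True).item(); c=im['color']
h=cv2.cvtColor(c,cv2.COLOR_BGR2HSV).astype(int)
print('shadow hsv',h[200:210,230:240].mean((0,1)).round(),'barrel',h[174:179,250:258].mean((0,1)).round())
print(h[164:190:2,238:272:2,1])
```

```text
shadow hsv [ 16.  86. 115.] barrel [ 19.  95. 120.]
[[ 84  85  87  87  90  89  89  91  94  94  82  85  87  85  89  87  89]
 [ 86  86  85  87  86  91  97  98  92  92  98  90  92  86  85  86  85]
 [ 90  86  88  82  83  99  96  94  93  99  96  97  88  85  86  85  86]
 [ 81  83  79  86  90  93  98  93  93  99  99  90  92  87  85  84  85]
 [ 87  86  87  95  97  94  97 102  92  95 100  95  95  95  90  85  87]
 [ 78  81  83  92  95  94  97  95  94  95  93 100  93  97  86  86  86]
 [ 84  83  87  95  98  96  98  94  93  94  95  95  96  91  87  86  89]
 [ 80  86  89  87  97  97  96  97 100  95  95  96  98  88  87  89  92]
 [ 83  84  84  89  94  95  96 100  96  94  94  96  93  85  85  90  89]
 [ 89  85  83  86  86  92  92  97  96  95  96  95  88  85  86  85  88]
 [ 87  86  83  84  90  84  91  89  90  99  95  87  86  85  82  88  87]
 [ 86  90  84  82  84  87  86  87  87  82  85  90  85  81  86  86  85]
 [ 86  85  89  87  91  87  89  89  87  89  86  89  86  82  86  88  89]]
```

```bash
cat > bm.py <<'E'
from h import *
def barrel(im,u0,v0,z=.006,rad=22):
    h=cv2.cvtColor(cv2.GaussianBlur(im['color'],(0,0),1.5),cv2.COLOR_BGR2HSV).astype(float)
    m=np.zeros(h.shape[:2],np.uint8); a=np.s_[int(v0-rad):int(v0+rad),int(u0-rad):int(u0+rad)]
    f=(h[...,0]*4+h[...,1])[a].astype(np.float32); f=(255*(f-f.min())/np.ptp(f)).astype(np.uint8)
    _,mm=cv2.threshold(f,0,1,cv2.THRESH_OTSU); m[a]=mm
    n,l,s,c=cv2.connectedComponentsWithStats(m); i=1+np.argmax(s[1:,4])
    p=pt(im,*c[i],z); st=ctrl.get_state(); Q=R.from_rotvec(st['tool_rot'])
    print('barrel px',c[i].round(1),s[i].tolist(),'world',p.round(4),'tool',(1000*Q.inv().apply(p-st['position'])).round(1))
E
python3 -c "
from bm import *
barrel(np.load('w8.npy',allow_pickle=True).item(),254,176)
go(.625,-.093,.08,-11.7)"
```

```text
barrel px [254.  174.3] [244, 164, 21, 21, 331] world [ 0.6189 -0.0965  0.006 ] tool [ -6.2  -3.9 193.4]
t 13.85 pos [ 0.6239 -0.0914  0.1994] yaw -11.6 q7 0.03 w 0.6542765223065573 gf 0.0 F [-0.1  0.9  0.2]
slide [ -1.4   1.4 119.4] rot [-0.0002 -0.0008  0.0019]
```

Request:
send_rows([
  {"claw": 0.3, "slide": [-6, -5.5, 30], "delta_rot": [0, 0, 0]},
  {"claw": 0.3, "slide": [-6, -5.5, 60], "delta_rot": [0, 0, 0]},
  {"claw": 0.3, "slide": [-6, -5.5, 90], "delta_rot": [0, 0, 0]},
  {"claw": 0.3, "slide": [-6, -5.5, 120], "delta_rot": [0, 0, 0]},
  {"claw": 0.3, "slide": [-6, -5.5, 120], "delta_rot": [0, 0, 0]},
])

```text
time: 14.35
position: [0.614, -0.0961, 0.0751]
tool_rot: [-2.431, -1.981, 0.009]
ft_force: [-0.9, 0.1, -0.7]
grip_width: 0.651
grip_force: 0.0
```

Request:
send_rows([
  {"claw": 0.3, "slide": [0, 0, 0], "delta_rot": [0, 0, 0]},
  {"claw": 0.3, "slide": [0, 0, 0], "delta_rot": [0, 0, 0]},
])

```text
time: 14.55
position: [0.6187, -0.0978, 0.0814]
tool_rot: [2.435, 1.982, 0.004]
ft_force: [-0.3, -0.5, 0.1]
grip_width: 0.648
grip_force: 0.0
```

Run:
```python
from bm import *
im=grab('wrist'); np.save('w9.npy',im,allow_pickle=True); s=ctrl.get_state()
u,v=proj(im,s['position']-[0,0,s['position'][2]-.006]); print(u,v)
barrel(im,u+3,v,rad=32); go(.625,-.093,.0245,-11.7)
cv2.imwrite('pics/w9c.png',cv2.resize(im['color'][95:305,160:350],None,fx=3.5,fy=2.8))
```

```text
257.1626504822373 206.12926327514637
barrel px [257.4 204.2] [242, 188, 32, 33, 780] world [ 0.6192 -0.0966  0.006 ] tool [ 1.3 -0.1 75.6]
t 14.6 pos [ 0.6188 -0.098   0.0816] yaw -11.7 q7 0.09 w 0.6461744470482966 gf 0.0 F [ 0.2  0.7 -0.5]
slide [ 6.1  4.9 57.1] rot [ 0.0036 -0.0007 -0.0003]
```

Request:
send_rows([
  {"claw": 0.1, "slide": [1, -1.2, 20], "delta_rot": [0, 0, 0]},
  {"claw": 0.1, "slide": [1, -1.2, 40], "delta_rot": [0, 0, 0]},
  {"claw": 0.1, "slide": [1, -1.2, 52], "delta_rot": [0, 0, 0]},
  {"claw": 0.1, "slide": [1, -1.2, 56.5], "delta_rot": [0, 0, 0]},
  {"claw": 0.1, "slide": [1, -1.2, 56.5], "delta_rot": [0, 0, 0]},
])

```text
time: 15.1
position: [0.6168, -0.0969, 0.0234]
tool_rot: [2.437, 1.982, 0.001]
ft_force: [-0.3, 0.0, 1.1]
grip_width: 0.551
grip_force: 0.0
```

Request:
send_rows([
  {"claw": 0, "slide": [0, 0, 0], "delta_rot": [0, 0, 0]},
  {"claw": 0, "slide": [0, 0, 0], "delta_rot": [0, 0, 0]},
])

```text
time: 15.3
position: [0.617, -0.0969, 0.0238]
tool_rot: [2.436, 1.982, 0.002]
ft_force: [-0.6, 0.7, 0.5]
grip_width: 0.513
grip_force: 0.0
```

Run:
```python
from bm import *
im=grab('wrist'); np.save('w10.npy',im,allow_pickle=True); s=ctrl.get_state()
u,v=proj(im,s['position']-[0,0,s['position'][2]-.006]); print(u,v)
barrel(im,u+3,v-15,rad=30); go(.625,-.093,.0245,-11.7)
cv2.imwrite('pics/w10c.png',cv2.resize(im['color'][115:325,160:350],None,fx=3.5,fy=2.8))
```

```text
256.70502609376075 242.2807332982273
barrel px [260.9 239. ] [240, 220, 43, 36, 1211] world [ 0.6193 -0.0955  0.006 ] tool [ 1.9  2.1 17.6]
t 15.35 pos [ 0.6168 -0.0969  0.0236] yaw -11.7 q7 0.11 w 0.5111983873290871 gf 0.0 F [ 0.5  0.3 -0.5]
slide [ 5.5  7.2 -0.9] rot [ 0.0013 -0.0003 -0.0008]
```

View pics/w10c.png

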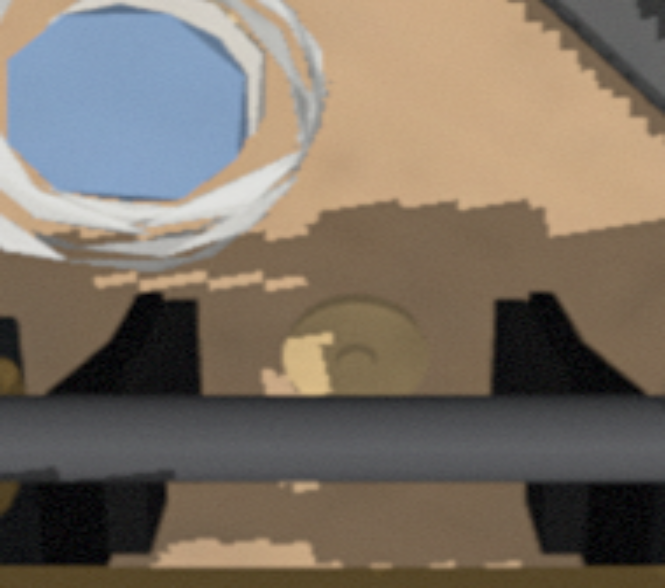

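Barrel centred at x 355 in the crop against finger mid 346, so about +1.3 mm in tool y; its boss is ~1 mm ahead in tool x. Shift and grip.

Request:
send_rows([
  {"claw": 0, "slide": [1, 1.3, 0], "delta_rot": [0, 0, 0]},
  {"claw": -0.7, "slide": [1, 1.3, 0], "delta_rot": [0, 0, 0]},
  {"claw": -0.7, "slide": [1, 1.3, 0], "delta_rot": [0, 0, 0]},
  {"claw": -0.7, "slide": [1, 1.3, 0], "delta_rot": [0, 0, 0]},
  {"claw": -0.7, "slide": [1, 1.3, 0], "delta_rot": [0, 0, 0]},
], grip_force=6)

```text
time: 15.85
position: [0.6177, -0.0961, 0.0228]
tool_rot: [-2.437, -1.982, -0.0]
ft_force: [-0.1, 0.7, 0.5]
grip_width: 0.247
grip_force: 6.0
```

Request:
send_rows([
  {"claw": -0.7, "slide": [0, 0, 0], "delta_rot": [0, 0, 0]},
  {"claw": -0.7, "slide": [0, 0, 0], "delta_rot": [0, 0, 0]},
])

```text
time: 16.05
position: [0.6177, -0.0961, 0.0228]
tool_rot: [-2.437, -1.982, -0.0]
ft_force: [0.0, -0.2, 0.2]
grip_width: 0.244
grip_force: 6.0
```

Run:
```python
from bm import *
im=grab('wrist'); np.save('w11.npy',im,allow_pickle=True)
# boss / barrel top visible edge rows
go(.502,.258,.12,-11.7)
```

```text
t 16.1 pos [ 0.6177 -0.096   0.0228] yaw -11.7 q7 0.11 w 0.23997870391878257 gf 5.9998619556427 F [0.3 0.  0. ]
slide [ 323.1 -185.4  -97.1] rot [-0.     -0.0001 -0.0008]
```

Request:
send_rows([
  {"claw": -0.7, "slide": [0, 0, -20], "delta_rot": [0, 0, 0]},
  {"claw": -0.7, "slide": [0, 0, -50], "delta_rot": [0, 0, 0]},
  {"claw": -0.7, "slide": [0, 0, -90], "delta_rot": [0, 0, 0]},
  {"claw": -0.7, "slide": [25, -14, -97], "delta_rot": [0, 0, 0]},
  {"claw": -0.7, "slide": [60, -34, -97], "delta_rot": [0, 0, 0]},
])

```text
time: 16.6
position: [0.5984, -0.0331, 0.1226]
tool_rot: [2.439, 1.973, 0.005]
ft_force: [0.1, 0.4, -0.6]
grip_width: 0.242
grip_force: 6.0
```

Request:
send_rows([
  {"claw": -0.7, "slide": [35, -20, 0], "delta_rot": [0, 0, 0]},
  {"claw": -0.7, "slide": [70, -40, 0], "delta_rot": [0, 0, 0]},
  {"claw": -0.7, "slide": [105, -60, 0], "delta_rot": [0, 0, 0]},
  {"claw": -0.7, "slide": [140, -80, 0], "delta_rot": [0, 0, 0]},
  {"claw": -0.7, "slide": [175, -100, 0], "delta_rot": [0, 0, 0]},
])

```text
time: 17.1
position: [0.5337, 0.1627, 0.1201]
tool_rot: [-2.437, -1.982, -0.001]
ft_force: [0.3, 0.3, 0.2]
grip_width: 0.245
grip_force: 6.0
```

Request:
send_rows([
  {"claw": -0.7, "slide": [35, -20, 0], "delta_rot": [0, 0, 0]},
  {"claw": -0.7, "slide": [65, -38, 0], "delta_rot": [0, 0, 0]},
  {"claw": -0.7, "slide": [88, -51, 0], "delta_rot": [0, 0, 0]},
  {"claw": -0.7, "slide": [88, -51, 0], "delta_rot": [0, 0, 0]},
  {"claw": -0.7, "slide": [88, -51, 0], "delta_rot": [0, 0, 0]},
])

```text
time: 17.6
position: [0.5022, 0.258, 0.1198]
tool_rot: [2.435, 1.984, -0.0]
ft_force: [-0.1, -1.1, 0.5]
grip_width: 0.243
grip_force: 6.0
```

Request:
send_rows([
  {"claw": -0.7, "slide": [0, 0, 0], "delta_rot": [0, 0, 0]},
  {"claw": -0.7, "slide": [0, 0, 0], "delta_rot": [0, 0, 0]},
])

```text
time: 17.8
position: [0.5031, 0.2562, 0.1199]
tool_rot: [2.439, 1.979, -0.0]
ft_force: [0.6, -0.5, -0.4]
grip_width: 0.245
grip_force: 6.0
```

Run:
```python
from bm import *
im=grab('wrist','w12.png'); np.save('w12.npy',im,allow_pickle=True)
for P in [(.502,.258,.022),(.502,.258,.032),(.5166,.3287,.03)]: print(proj(im,P))
go(.502,.258,.0455,-11.7)
```

```text
(np.float64(255.50005631060188), np.float64(194.09810964118068))
(np.float64(255.39280952670688), np.float64(198.17612062555332))
(np.float64(254.8188622944132), np.float64(94.66604864667964))
t 17.85 pos [0.503  0.2564 0.1199] yaw -11.9 q7 -0.65 w 0.2387332320859319 gf 5.99996030330658 F [ 0.4 -0.3 -0.5]
slide [ 1.4 -1.3 74.4] rot [ 0.0003  0.0002 -0.0032]
```

Run:
```python
import cv2
c=cv2.imread('pics/w12.png'); cv2.imwrite('pics/w12c.png',cv2.resize(c[70:260,150:360],None,fx=3.5,fy=3.1,interpolation=cv2.INTER_CUBIC))
```

```text
(no output)
```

View pics/w12c.png

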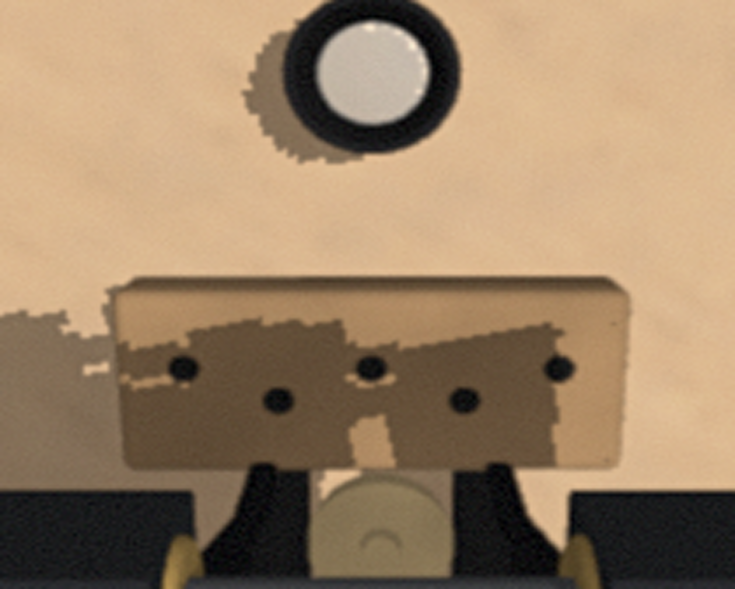

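Excellent view: block end edges at 119/625 and hole pattern symmetric about x ≈ 371.5. The loupe stands upright at x 372.5 in its place, and the barrel is held level, centred at x 381.

Run:
```python
from h import *
w=np.load('w12.npy',allow_pickle=True).item()
X=np.array([.2045,.979]);Y=np.array([.979,-.2045])
g=lambda x,y:(150+(x+.5)/3.5-.5,70+(y+.5)/3.1-.5)
for n,p,z in[('far',(371,290),.022),('near',(371,467),.022),('hole',(371,368),.022),('loupe',(372.5,75),.03)]:
    q=pt(w,*g(*p),z)[:2]; print(n,q.round(4),'X',(q@X).round(4),'Y',(q@Y).round(4))
c=.3553*X+.4378*Y; print('block',c, 'cup',c-.072*X,'loupe',c+.072*X)
go(*c,.0455,-11.8)
```

```text
far [0.507  0.2811] X 0.3789 Y 0.4389
near [0.4977 0.2373] X 0.3341 Y 0.4387
hole [0.503  0.2624] X 0.3597 Y 0.4388
loupe [0.5175 0.329 ] X 0.428 Y 0.4394
block [0.50126505 0.2583086 ] cup [0.48654105 0.1878206 ] loupe [0.51598905 0.3287966 ]
t 17.85 pos [0.503  0.2564 0.1199] yaw -11.9 q7 -0.65 w 0.2387332320859319 gf 5.99996030330658 F [ 0.4 -0.3 -0.5]
slide [ 1.6 -2.1 74.4] rot [ 0.0003  0.0002 -0.0015]
```

Request:
send_rows([
  {"claw": -0.7, "slide": [1.8, -1.9, 20], "delta_rot": [0, 0, 0]},
  {"claw": -0.7, "slide": [1.8, -1.9, 40], "delta_rot": [0, 0, 0]},
  {"claw": -0.7, "slide": [1.8, -1.9, 55], "delta_rot": [0, 0, 0]},
  {"claw": -0.7, "slide": [1.8, -1.9, 66], "delta_rot": [0, 0, 0]},
  {"claw": -0.7, "slide": [1.8, -1.9, 66], "delta_rot": [0, 0, 0]},
])

```text
time: 18.35
position: [0.5, 0.259, 0.0523]
tool_rot: [-2.438, -1.982, 0.005]
ft_force: [-0.6, -0.7, -0.0]
grip_width: 0.241
grip_force: 6.0
```

Request:
send_rows([
  {"claw": -0.7, "slide": [0, 0, 0], "delta_rot": [0, 0, 0]},
  {"claw": -0.7, "slide": [0, 0, 0], "delta_rot": [0, 0, 0]},
  {"claw": -0.7, "slide": [0, 0, 0], "delta_rot": [0, 0, 0]},
])

```text
time: 18.65
position: [0.5015, 0.2604, 0.0548]
tool_rot: [2.437, 1.982, 0.003]
ft_force: [0.3, -0.1, -0.3]
grip_width: 0.243
grip_force: 6.0
```

```bash
python3 -c "
from h import *
go(.5015,.2585,.0451,-11.8)"
```

```text
t 18.65 pos [0.5015 0.2604 0.0548] yaw -11.7 q7 -0.63 w 0.24280943171042815 gf 5.999970808625221 F [ 0.3 -0.1 -0.3]
slide [-1.8  0.3  9.7] rot [ 0.0012 -0.0013  0.001 ]
```

Request:
send_rows([
  {"claw": -0.7, "slide": [0, 0, 0], "delta_rot": [0, 0, 0]},
  {"claw": -0.7, "slide": [0, 0, 0], "delta_rot": [0, 0, 0]},
  {"claw": -0.7, "slide": [0, 0, 0], "delta_rot": [0, 0, 0]},
  {"claw": -0.7, "slide": [0, 0, 0], "delta_rot": [0, 0, 0]},
  {"claw": -0.7, "slide": [0, 0, 0], "delta_rot": [0, 0, 0]},
])

```text
time: 19.15
position: [0.5009, 0.26, 0.0539]
tool_rot: [2.437, 1.983, 0.0]
ft_force: [0.0, -0.4, 0.2]
grip_width: 0.241
grip_force: 6.0
```

```bash
python3 -c "
from h import *
go(.5015,.2585,.0451,-11.8)"
```

```text
t 19.15 pos [0.5009 0.26   0.0539] yaw -11.7 q7 -0.63 w 0.24066523324977943 gf 6.000017300248146 F [ 0.  -0.4  0.2]
slide [-1.3  0.9  8.8] rot [ 0.    -0.     0.001]
```

Request:
send_rows([
  {"claw": -0.7, "slide": [-1.3, 0.9, 2], "delta_rot": [0, 0, 0]},
  {"claw": -0.7, "slide": [-1.3, 0.9, 4], "delta_rot": [0, 0, 0]},
  {"claw": -0.7, "slide": [-1.3, 0.9, 6], "delta_rot": [0, 0, 0]},
  {"claw": -0.7, "slide": [-1.3, 0.9, 7.5], "delta_rot": [0, 0, 0]},
  {"claw": -0.7, "slide": [-1.3, 0.9, 8.2], "delta_rot": [0, 0, 0]},
])

```text
time: 19.65
position: [0.5013, 0.2585, 0.0454]
tool_rot: [-2.437, -1.983, 0.001]
ft_force: [0.3, 0.1, -1.4]
grip_width: 0.244
grip_force: 6.0
```

Request:
send_rows([
  {"claw": -0.7, "slide": [0, 0, 0], "delta_rot": [0, 0, 0]},
  {"claw": -0.7, "slide": [0, 0, 0], "delta_rot": [0, 0, 0]},
  {"claw": -0.7, "slide": [0, 0, 0], "delta_rot": [0, 0, 0]},
  {"claw": -0.7, "slide": [0, 0, 0], "delta_rot": [0, 0, 0]},
])

```text
time: 20.05
position: [0.5016, 0.2586, 0.0458]
tool_rot: [2.437, 1.983, 0.0]
ft_force: [0.9, -0.8, 0.2]
grip_width: 0.241
grip_force: 6.0
```

```bash
python3 -c "
from h import *
go(.5015,.2585,.0449,-11.8)"
```

```text
t 20.05 pos [0.5016 0.2586 0.0458] yaw -11.7 q7 -0.62 w 0.24116066727384317 gf 5.999929681420326 F [ 0.9 -0.8  0.2]
slide [-0.1 -0.   0.9] rot [ 0.0002 -0.0002  0.001 ]
```

Lower the last bit, release gently (to about 37 mm), and rise.

Request:
send_rows([
  {"claw": -0.7, "slide": [0, 0, 0.5], "delta_rot": [0, 0, 0]},
  {"claw": -0.7, "slide": [0, 0, 0.9], "delta_rot": [0, 0, 0]},
  {"claw": -0.7, "slide": [0, 0, 0.9], "delta_rot": [0, 0, 0]},
  {"claw": -0.7, "slide": [0, 0, 0.9], "delta_rot": [0, 0, 0]},
  {"claw": -0.4, "slide": [0, 0, 0.9], "delta_rot": [0, 0, 0]},
])

```text
time: 20.55
position: [0.5015, 0.2585, 0.0448]
tool_rot: [2.437, 1.982, 0.0]
ft_force: [0.6, -0.4, -0.2]
grip_width: 0.273
grip_force: 0.0
```

Request:
send_rows([
  {"claw": -0.2, "slide": [0, 0, 0], "delta_rot": [0, 0, 0]},
  {"claw": 0, "slide": [0, 0, 0], "delta_rot": [0, 0, 0]},
  {"claw": 0.1, "slide": [0, 0, 0], "delta_rot": [0, 0, 0]},
  {"claw": 0.2, "slide": [0, 0, -10], "delta_rot": [0, 0, 0]},
  {"claw": 0.5, "slide": [0, 0, -40], "delta_rot": [0, 0, 0]},
])

```text
time: 21.05
position: [0.4994, 0.2574, 0.083]
tool_rot: [-2.437, -1.982, 0.009]
ft_force: [-0.1, -0.1, -0.0]
grip_width: 0.613
grip_force: 0.0
```

Request:
send_rows([
  {"claw": 0.6, "slide": [0, 0, -40], "delta_rot": [0, 0, 0]},
  {"claw": 0.6, "slide": [0, 0, -80], "delta_rot": [0, 0, 0]},
  {"claw": 0.6, "slide": [0, 0, -80], "delta_rot": [0, 0, 0]},
  {"claw": 0.6, "slide": [0, 0, -80], "delta_rot": [0, 0, 0]},
  {"claw": 0.6, "slide": [0, 0, -80], "delta_rot": [0, 0, 0]},
])

```text
time: 21.55
position: [0.5008, 0.2582, 0.1641]
tool_rot: [-2.437, -1.982, 0.002]
ft_force: [0.4, -0.5, 0.6]
grip_width: 0.795
grip_force: 0.0
```

Run:
```python
from h import *
im=grab('wrist'); np.save('w13.npy',im,allow_pickle=True); cv2.imwrite('pics/w13.png',im['color'])
h=cv2.cvtColor(im['color'],cv2.COLOR_BGR2HSV).astype(int)
print(proj(im,(.5015,.2585,.03)),proj(im,(.645,.211,.014)),proj(im,(.652,.118,.022)))
for n,m in(('white',(h[...,1]<35)&(h[...,2]>140)),('brassy',(h[...,0]>=18)&(h[...,0]<32)&(h[...,1]>70)&(h[...,2]>90)),('red',((h[...,0]<8)|(h[...,0]>172))&(h[...,1]>150)&(h[...,2]>60))):
    N,l,s,c=cv2.connectedComponentsWithStats(m.astype(np.uint8))
    for i in range(1,N):
        if s[i,4]>120: print(n,s[i].tolist(),c[i].round(1))
go(.641,.2095,.15,-11.8)
```

```text
(np.float64(258.4479457845571), np.float64(182.86511198778473)) (np.float64(421.3754238643972), np.float64(196.60627233656862)) (np.float64(438.816778650095), np.float64(286.75492754194534))
white [403, 185, 29, 27, 614] [417.2 198.1]
brassy [42, 136, 109, 29, 1093] [100.7 150.6]
brassy [247, 171, 25, 25, 474] [259.2 182.7]
brassy [96, 245, 25, 54, 464] [103.8 265.9]
brassy [414, 255, 7, 42, 128] [417.8 275.8]
red [229, 292, 48, 26, 825] [251.7 305.3]
t 21.6 pos [0.5006 0.2581 0.1635] yaw -11.7 q7 -0.67 w 0.7975041382988993 gf 0.0 F [-1.3  0.1  0.3]
slide [-19.  147.4  13.3] rot [-0.0017  0.0017  0.001 ]
```

Run:
```python
from h import *
im=np.load('w13.npy',allow_pickle=True).item()
print(pt(im,417.2,198,.012)); p=pt(im,417.2,198,.012)
go(p[0]-.001,p[1],.09,-11.8)
```

```text
[0.64195528 0.20959682 0.012     ]
t 21.6 pos [0.5006 0.2581 0.1635] yaw -11.7 q7 -0.67 w 0.7975041382988993 gf 0.0 F [-1.3  0.1  0.3]
slide [-18.8 147.4  73.3] rot [-0.0017  0.0017  0.001 ]
```

Request:
send_rows([
  {"claw": 0.4, "slide": [-5, 35, 0], "delta_rot": [0, 0, 0]},
  {"claw": 0.4, "slide": [-10, 75, 0], "delta_rot": [0, 0, 0]},
  {"claw": 0.4, "slide": [-15, 115, 10], "delta_rot": [0, 0, 0]},
  {"claw": 0.4, "slide": [-19, 147, 40], "delta_rot": [0, 0, 0]},
  {"claw": 0.4, "slide": [-19, 147, 73], "delta_rot": [0, 0, 0]},
])

```text
time: 22.1
position: [0.6457, 0.2057, 0.0902]
tool_rot: [2.439, 1.973, 0.001]
ft_force: [0.5, -0.2, -0.6]
grip_width: 0.704
grip_force: 0.0
```

Request:
send_rows([
  {"claw": 0.4, "slide": [0, 0, 0], "delta_rot": [0, 0, 0]},
  {"claw": 0.4, "slide": [0, 0, 0], "delta_rot": [0, 0, 0]},
  {"claw": 0.4, "slide": [0, 0, 0], "delta_rot": [0, 0, 0]},
  {"claw": 0.4, "slide": [0, 0, 0], "delta_rot": [0, 0, 0]},
  {"claw": 0.4, "slide": [0, 0, 0], "delta_rot": [0, 0, 0]},
])

```text
time: 22.6
position: [0.6421, 0.2108, 0.0937]
tool_rot: [2.436, 1.983, 0.005]
ft_force: [-0.2, 0.2, 0.0]
grip_width: 0.701
grip_force: 0.0
```

```bash
cat > dm.py <<'E'
from h import *
def blob(im,mask,z,n='die'):
    N,l,s,c=cv2.connectedComponentsWithStats(mask.astype(np.uint8)); st=ctrl.get_state(); Q=R.from_rotvec(st['tool_rot'])
    for i in range(1,N):
        if s[i,4]>150 and s[i,0]>100 and s[i,0]<400 and s[i,1]<250:
            p=pt(im,*c[i],z); print(n,s[i].tolist(),c[i].round(1),p.round(4),'tool',(1000*Q.inv().apply(p-st['position'])).round(1))
E
python3 - <<'E'
from dm import *
im=grab('wrist'); np.save('w14.npy',im,allow_pickle=True); h=cv2.cvtColor(im['color'],cv2.COLOR_BGR2HSV).astype(int)
blob(im,(h[...,1]<35)&(h[...,2]>100),.012)
go(.641,.2095,.027,-11.8)
E
```

```text
die [239, 187, 38, 37, 1092] [257.2 204.8] [0.6419 0.2097 0.012 ] tool [-1.1 -0.  81.4]
t 22.65 pos [0.642  0.2107 0.0934] yaw -11.7 q7 -0.42 w 0.6957249965248392 gf 0.0 F [ 0.  -0.1 -0.1]
slide [-1.5 -0.8 66.4] rot [ 0.0017 -0.0017  0.0016]
```

Request:
send_rows([
  {"claw": 0.2, "slide": [-1, -1.2, 20], "delta_rot": [0, 0, 0]},
  {"claw": 0.2, "slide": [-1, -1.2, 40], "delta_rot": [0, 0, 0]},
  {"claw": 0.2, "slide": [-1, -1.2, 58], "delta_rot": [0, 0, 0]},
  {"claw": 0.2, "slide": [-1, -1.2, 66], "delta_rot": [0, 0, 0]},
  {"claw": 0.2, "slide": [-1, -1.2, 66], "delta_rot": [0, 0, 0]},
])

```text
time: 23.15
position: [0.6393, 0.209, 0.0244]
tool_rot: [-2.436, -1.982, 0.004]
ft_force: [0.1, -0.5, -0.1]
grip_width: 0.599
grip_force: 0.0
```

Request:
send_rows([
  {"claw": 0.1, "slide": [0, 0, 0], "delta_rot": [0, 0, 0]},
  {"claw": 0, "slide": [0, 0, 0], "delta_rot": [0, 0, 0]},
  {"claw": 0, "slide": [0, 0, 0], "delta_rot": [0, 0, 0]},
])

```text
time: 23.45
position: [0.6409, 0.2095, 0.0269]
tool_rot: [2.437, 1.982, 0.003]
ft_force: [0.2, 0.5, 0.4]
grip_width: 0.513
grip_force: 0.0
```

Run:
```python
from dm import *
im=grab('wrist'); np.save('w15.npy',im,allow_pickle=True); h=cv2.cvtColor(im['color'],cv2.COLOR_BGR2HSV).astype(int)
blob(im,(h[...,1]<35)&(h[...,2]>100),.012)
g=im['color'].max(2).astype(int); print('dark row 232',[i for i in range(180,340) if g[232,i]<60][:60]); print('white',[ (r,np.nonzero(((h[...,1]<35)&(h[...,2]>100))[r,200:320])[0][[0,-1]]+200) for r in (226,230,232,234) if ((h[...,1]<35)&(h[...,2]>100))[r,200:320].any()])
go(.641,.2095,.026,-11.8)
```

```text
die [233, 218, 52, 39, 1622] [258.5 239.4] [0.6423 0.2123 0.012 ] tool [ 3.1  0.9 14.7]
dark row 232 [193, 194, 195, 196, 197, 198, 199, 200, 201, 202, 203, 204, 205, 206, 207, 208, 209, 210, 211, 212, 213, 214, 215, 301, 302, 303, 304, 305, 306, 307, 308, 309, 310, 311, 312, 313, 314, 315, 316, 317, 318, 319, 320, 321, 322, 323]
white [(226, array([242, 276])), (230, array([238, 279])), (232, array([236, 281])), (234, array([235, 282]))]
t 23.5 pos [0.6407 0.2095 0.0267] yaw -11.7 q7 -0.4 w 0.5051596536466794 gf 0.0 F [0.  0.6 0.7]
slide [0.1 0.3 0.7] rot [ 0.0012 -0.0009  0.001 ]
```

Request:
send_rows([
  {"claw": -0.5, "slide": [0, 0.3, 0.5], "delta_rot": [0, 0, 0]},
  {"claw": -0.5, "slide": [0, 0.3, 0.5], "delta_rot": [0, 0, 0]},
  {"claw": -0.5, "slide": [0, 0.3, 0.5], "delta_rot": [0, 0, 0]},
  {"claw": -0.5, "slide": [0, 0.3, 0.5], "delta_rot": [0, 0, 0]},
  {"claw": -0.5, "slide": [0, 0.3, 0.5], "delta_rot": [0, 0, 0]},
], grip_force=8)

```text
time: 24.0
position: [0.6405, 0.2093, 0.0254]
tool_rot: [-2.437, -1.982, -0.0]
ft_force: [0.0, -0.0, 0.6]
grip_width: 0.33
grip_force: 8.0
```

Run:
```python
from dm import *
im=grab('wrist'); h=cv2.cvtColor(im['color'],cv2.COLOR_BGR2HSV).astype(int); m=(h[...,1]<35)&(h[...,2]>100)
s=ctrl.get_state(); Q=R.from_rotvec(s['tool_rot'])
r=np.nonzero(m[200:245,250:268].any(1))[0][0]+200
p=pt(im,258,r,.014); print(r,(1000*Q.inv().apply(p-s['position'])).round(1))
# same with barrel held (w12): top rim row of barrel
go(.5015,.2585,.12,-11.8)
```

```text
213 [18.7  0.5 11.3]
t 24.05 pos [0.6405 0.2092 0.0253] yaw -11.7 q7 -0.4 w 0.32701975136251815 gf 8.000033050775528 F [-0.7  0.1  0.2]
slide [  20.  -146.1  -94.7] rot [ 0.0001 -0.0001  0.001 ]
```

Run:
```python
from dm import *
im=grab('wrist'); np.save('w16.npy',im,allow_pickle=True); h=cv2.cvtColor(im['color'],cv2.COLOR_BGR2HSV).astype(int)
print([(r,int(h[r,255:262,1].mean()),int(h[r,255:262,2].mean())) for r in range(205,250,2)])
s=ctrl.get_state(); Q=R.from_rotvec(s['tool_rot'])
for x,z in((14.5,.014),(14.5,0),(0,.014)):
    p=s['position']+Q.apply([x/1000,0,0]); p[2]=z; print(x,z,proj(im,p))
m=(h[...,1]<35)&(h[...,2]>100)
print([(r,(np.nonzero(m[r,215:305])[0]+215)[[0,-1]].tolist()) for r in range(214,250,3) if m[r,215:305].any()])
```

```text
[(205, 89, 119), (207, 87, 120), (209, 87, 120), (211, 82, 117), (213, 19, 98), (215, 15, 99), (217, 17, 101), (219, 17, 102), (221, 17, 111), (223, 19, 133), (225, 15, 129), (227, 17, 130), (229, 16, 131), (231, 15, 129), (233, 17, 129), (235, 18, 130), (237, 17, 129), (239, 17, 129), (241, 17, 128), (243, 17, 126), (245, 17, 128), (247, 16, 128), (249, 17, 126)]
14.5 0.014 (np.float64(257.0293115913956), np.float64(220.90148523469014))
14.5 0 (np.float64(257.123323925733), np.float64(211.10053625812708))
0 0.014 (np.float64(257.03771084534645), np.float64(247.82667193409307))
[(217, [250, 273]), (220, [246, 273]), (223, [242, 274]), (226, [240, 276]), (229, [238, 279]), (232, [236, 284]), (235, [234, 282]), (238, [233, 284]), (241, [232, 284]), (244, [232, 284]), (247, [233, 284])]
```

Request:
send_rows([
  {"claw": -0.5, "slide": [0, 0, -20], "delta_rot": [0, 0, 0]},
  {"claw": -0.5, "slide": [0, 0, -55], "delta_rot": [0, 0, 0]},
  {"claw": -0.5, "slide": [3, -20, -80], "delta_rot": [0, 0, 0]},
  {"claw": -0.5, "slide": [8, -55, -90], "delta_rot": [0, 0, 0]},
  {"claw": -0.5, "slide": [13, -95, -90], "delta_rot": [0, 0, 0]},
])

```text
time: 24.6
position: [0.5513, 0.2413, 0.1175]
tool_rot: [2.438, 1.979, 0.007]
ft_force: [0.8, 0.4, -0.5]
grip_width: 0.327
grip_force: 8.0
```

Request:
send_rows([
  {"claw": -0.5, "slide": [4, -25, 0], "delta_rot": [0, 0, 0]},
  {"claw": -0.5, "slide": [7, -45, 0], "delta_rot": [0, 0, 0]},
  {"claw": -0.5, "slide": [7, -51, 10], "delta_rot": [0, 0, 0]},
  {"claw": -0.5, "slide": [7, -51, 30], "delta_rot": [0, 0, 0]},
  {"claw": -0.5, "slide": [7, -51, 44], "delta_rot": [0, 0, 0]},
])

```text
time: 25.1
position: [0.5016, 0.2579, 0.0699]
tool_rot: [2.437, 1.982, -0.001]
ft_force: [-0.2, 0.0, -0.7]
grip_width: 0.327
grip_force: 8.0
```

Request:
send_rows([
  {"claw": -0.5, "slide": [0, 0, 0], "delta_rot": [0, 0, 0]},
  {"claw": -0.5, "slide": [0, 0, 0], "delta_rot": [0, 0, 0]},
  {"claw": -0.5, "slide": [0, 0, 0], "delta_rot": [0, 0, 0]},
  {"claw": -0.5, "slide": [0, 0, 0], "delta_rot": [0, 0, 0]},
  {"claw": -0.5, "slide": [0, 0, 0], "delta_rot": [0, 0, 0]},
])

```text
time: 25.6
position: [0.5021, 0.2587, 0.0719]
tool_rot: [2.437, 1.982, 0.002]
ft_force: [0.1, 0.0, 1.1]
grip_width: 0.328
grip_force: 8.0
```

```bash
python3 -c "
from h import *
go(.5016,.2587,.0575,-11.8)"
```

```text
t 25.6 pos [0.5021 0.2587 0.0719] yaw -11.8 q7 -0.63 w 0.3283264519050919 gf 8.000028133392334 F [0.1 0.  1.1]
slide [-0.1 -0.5 14.4] rot [ 0.0008 -0.0009  0.0008]
```

Request:
send_rows([
  {"claw": -0.5, "slide": [0, -0.4, 4], "delta_rot": [0, 0, 0]},
  {"claw": -0.5, "slide": [0, -0.4, 7], "delta_rot": [0, 0, 0]},
  {"claw": -0.5, "slide": [0, -0.4, 10], "delta_rot": [0, 0, 0]},
  {"claw": -0.5, "slide": [0, -0.4, 12], "delta_rot": [0, 0, 0]},
  {"claw": -0.5, "slide": [0, -0.4, 12], "delta_rot": [0, 0, 0]},
])

```text
time: 26.1
position: [0.5009, 0.2584, 0.0588]
tool_rot: [-2.437, -1.982, 0.001]
ft_force: [-0.4, -0.4, 0.1]
grip_width: 0.329
grip_force: 8.0
```

Request:
send_rows([
  {"claw": -0.5, "slide": [0, 0, 0], "delta_rot": [0, 0, 0]},
  {"claw": -0.5, "slide": [0, 0, 0], "delta_rot": [0, 0, 0]},
  {"claw": -0.5, "slide": [0, 0, 0], "delta_rot": [0, 0, 0]},
  {"claw": -0.5, "slide": [0, 0, 0], "delta_rot": [0, 0, 0]},
  {"claw": -0.5, "slide": [0, 0, 0], "delta_rot": [0, 0, 0]},
])

```text
time: 26.6
position: [0.5013, 0.2587, 0.0594]
tool_rot: [-2.437, -1.983, -0.0]
ft_force: [0.1, -0.7, -0.8]
grip_width: 0.324
grip_force: 8.0
```

```bash
python3 -c "
from h import *
go(.5016,.2587,.0573,-11.8)"
```

```text
t 26.6 pos [0.5013 0.2587 0.0594] yaw -11.7 q7 -0.62 w 0.3240509315451296 gf 8.000002205371857 F [ 0.1 -0.7 -0.8]
slide [0.1 0.3 2.1] rot [ 0.0002 -0.0002  0.001 ]
```

Request:
send_rows([
  {"claw": -0.5, "slide": [0, 0.2, 1], "delta_rot": [0, 0, 0]},
  {"claw": -0.5, "slide": [0, 0.2, 1.6], "delta_rot": [0, 0, 0]},
  {"claw": -0.5, "slide": [0, 0.2, 2], "delta_rot": [0, 0, 0]},
  {"claw": -0.5, "slide": [0, 0.2, 2], "delta_rot": [0, 0, 0]},
  {"claw": -0.5, "slide": [0, 0.2, 2], "delta_rot": [0, 0, 0]},
])

```text
time: 27.1
position: [0.5014, 0.2586, 0.0573]
tool_rot: [-2.437, -1.983, -0.0]
ft_force: [-0.0, 0.5, -1.2]
grip_width: 0.324
grip_force: 8.0
```

Request:
send_rows([
  {"claw": -0.35, "slide": [0, 0, 0], "delta_rot": [0, 0, 0]},
  {"claw": -0.2, "slide": [0, 0, 0], "delta_rot": [0, 0, 0]},
  {"claw": 0, "slide": [0, 0, 0], "delta_rot": [0, 0, 0]},
  {"claw": 0.2, "slide": [0, 0, 0], "delta_rot": [0, 0, 0]},
  {"claw": 0.3, "slide": [0, 0, 0], "delta_rot": [0, 0, 0]},
])

```text
time: 27.6
position: [0.5014, 0.2586, 0.0573]
tool_rot: [-2.437, -1.983, -0.0]
ft_force: [0.2, 0.3, -0.4]
grip_width: 0.585
grip_force: 0.0
```

Request:
send_rows([
  {"claw": 0.4, "slide": [0, 0, -20], "delta_rot": [0, 0, 0]},
  {"claw": 0.5, "slide": [0, 0, -50], "delta_rot": [0, 0, 0]},
  {"claw": 0.5, "slide": [0, 0, -90], "delta_rot": [0, 0, 0]},
  {"claw": 0.5, "slide": [0, 0, -110], "delta_rot": [0, 0, 0]},
  {"claw": 0.5, "slide": [0, 0, -110], "delta_rot": [0, 0, 0]},
])

```text
time: 28.1
position: [0.5035, 0.2597, 0.1712]
tool_rot: [2.437, 1.982, 0.011]
ft_force: [-0.1, 0.2, -1.0]
grip_width: 0.742
grip_force: 0.0
```

Run:
```python
from dm import *
im=grab('wrist','w17.png'); np.save('w17.npy',im,allow_pickle=True); h=cv2.cvtColor(im['color'],cv2.COLOR_BGR2HSV).astype(int)
blob(im,(h[...,1]<35)&(h[...,2]>100),.044)
red=((h[...,0]<8)|(h[...,0]>172))&(h[...,1]>150)&(h[...,2]>60)
print(proj(im,(.5016,.2587,.046)))
go(.651,.118,.15,-11.8)
```

```text
die [240, 170, 32, 33, 806] [255.6 186.7] [0.5025 0.2597 0.044 ] tool [  0.2  -0.2 124.9]
(np.float64(254.75028549934416), np.float64(188.6087447790455))
t 28.15 pos [0.5023 0.2591 0.1689] yaw -11.7 q7 -0.66 w 0.7478704366276315 gf 0.0 F [-0.4  0.1 -0.6]
slide [-107.9  174.2   19. ] rot [ 0.0024 -0.0028  0.001 ]
```

Request:
send_rows([
  {"claw": 0.6, "slide": [-20, 32, 0], "delta_rot": [0, 0, 0]},
  {"claw": 0.6, "slide": [-42, 68, 0], "delta_rot": [0, 0, 0]},
  {"claw": 0.6, "slide": [-65, 104, 0], "delta_rot": [0, 0, 0]},
  {"claw": 0.6, "slide": [-87, 140, 10], "delta_rot": [0, 0, 0]},
  {"claw": 0.6, "slide": [-108, 174, 30], "delta_rot": [0, 0, 0]},
])

```text
time: 28.65
position: [0.6513, 0.116, 0.1368]
tool_rot: [2.437, 1.982, 0.002]
ft_force: [1.4, 0.8, 0.5]
grip_width: 0.796
grip_force: 0.0
```

Request:
send_rows([
  {"claw": 0.6, "slide": [0, 0, 30], "delta_rot": [0, 0, 0]},
  {"claw": 0.6, "slide": [0, 0, 35], "delta_rot": [0, 0, 0]},
  {"claw": 0.6, "slide": [0, 0, 35], "delta_rot": [0, 0, 0]},
  {"claw": 0.6, "slide": [0, 0, 35], "delta_rot": [0, 0, 0]},
  {"claw": 0.6, "slide": [0, 0, 35], "delta_rot": [0, 0, 0]},
])

```text
time: 29.15
position: [0.6502, 0.1188, 0.1039]
tool_rot: [2.435, 1.984, 0.004]
ft_force: [0.3, 0.2, 0.3]
grip_width: 0.797
grip_force: 0.0
```

Request:
send_rows([
  {"claw": 0.6, "slide": [0, 0, 0], "delta_rot": [0, 0, 0]},
  {"claw": 0.6, "slide": [0, 0, 0], "delta_rot": [0, 0, 0]},
])

```text
time: 29.35
position: [0.6501, 0.118, 0.1034]
tool_rot: [2.436, 1.983, 0.003]
ft_force: [-0.7, 0.1, 0.5]
grip_width: 0.803
grip_force: 0.0
```

Run:
```python
from dm import *
im=grab('wrist','w18.png'); h=cv2.cvtColor(im['color'],cv2.COLOR_BGR2HSV).astype(int)
red=((h[...,0]<8)|(h[...,0]>172))&(h[...,1]>130)&(h[...,2]>40)
blob(im,red,.02,'cup'); blob(im,h[...,2]<45,.015,'dark')
go(.651,.118,.028,-11.8)
```

```text
cup [235, 181, 45, 43, 1508] [256.8 201.9] [0.6499 0.1184 0.02  ] tool [ 0.5 -0.4 83.2]
dark [236, 176, 43, 19, 195] [257.1 182.1] [0.6528 0.1313 0.015 ] tool [13.7 -0.1 88.2]
dark [137, 220, 57, 39, 1228] [174.  242.6] [0.5818 0.0978 0.015 ] tool [-33.5 -62.8  88.1]
dark [221, 220, 188, 51, 1455] [340.6 245.7] [0.7045 0.0698 0.015 ] tool [-36.   63.   88.2]
dark [324, 228, 188, 89, 9646] [443.8 274.8] [0.7805 0.0283 0.015 ] tool [-61.2 145.8  88.3]
t 29.4 pos [0.65   0.1178 0.1032] yaw -11.7 q7 -0.27 w 0.8037934690316579 gf 0.0 F [-0.   0.9  0. ]
slide [ 0.3  0.8 75.2] rot [ 0.0011 -0.0008  0.0015]
```

Request:
send_rows([
  {"claw": 0.4, "slide": [0.3, -1.5, 20], "delta_rot": [0, 0, 0]},
  {"claw": 0.4, "slide": [0.3, -1.5, 45], "delta_rot": [0, 0, 0]},
  {"claw": 0.3, "slide": [0.3, -1.5, 65], "delta_rot": [0, 0, 0]},
  {"claw": 0.2, "slide": [0.3, -1.5, 75], "delta_rot": [0, 0, 0]},
  {"claw": 0.2, "slide": [0.3, -1.5, 75], "delta_rot": [0, 0, 0]},
])

```text
time: 29.9
position: [0.6473, 0.1179, 0.0259]
tool_rot: [-2.436, -1.982, 0.004]
ft_force: [0.1, 0.5, -0.5]
grip_width: 0.613
grip_force: 0.0
```

Request:
send_rows([
  {"claw": 0.1, "slide": [0, 0, 0], "delta_rot": [0, 0, 0]},
  {"claw": 0.1, "slide": [0, 0, 0], "delta_rot": [0, 0, 0]},
  {"claw": 0.1, "slide": [0, 0, 0], "delta_rot": [0, 0, 0]},
  {"claw": 0.1, "slide": [0, 0, 0], "delta_rot": [0, 0, 0]},
])

```text
time: 30.3
position: [0.6489, 0.1181, 0.0282]
tool_rot: [2.437, 1.982, 0.002]
ft_force: [0.0, -0.1, -0.2]
grip_width: 0.549
grip_force: 0.0
```

Run:
```python
from dm import *
im=grab('wrist','w19.png'); np.save('w19.npy',im,allow_pickle=True); h=cv2.cvtColor(im['color'],cv2.COLOR_BGR2HSV).astype(int)
red=((h[...,0]<8)|(h[...,0]>172))&(h[...,1]>130)&(h[...,2]>40)
blob(im,red,.02,'cup'); g=im['color'].max(2).astype(int)
for r in (225,228,240): d=[i for i in range(190,330) if g[r,i]<55]; j=np.nonzero(np.diff(d)>1)[0]; print(r,[(d[k],d[k+1]) for k in j])
go(.651,.118,.028,-11.8)
```

```text
cup [227, 219, 64, 38, 1961] [258.7 239.5] [0.6509 0.1239 0.02  ] tool [6.1 1.  7.9]
225 [(212, 231), (239, 278), (286, 305)]
228 [(212, 230), (235, 282), (287, 305)]
240 [(212, 227), (228, 290), (290, 304)]
t 30.35 pos [0.6487 0.1181 0.0279] yaw -11.7 q7 -0.24 w 0.546889820864121 gf 0.0 F [ 0.6  0.4 -0.1]
slide [ 0.4  2.3 -0.1] rot [ 0.0009 -0.0006  0.001 ]
```

Request:
send_rows([
  {"claw": -0.4, "slide": [0.2, 0, 0], "delta_rot": [0, 0, 0]},
  {"claw": -0.4, "slide": [0.2, 0, 0], "delta_rot": [0, 0, 0]},
  {"claw": -0.4, "slide": [0.2, 0, 0], "delta_rot": [0, 0, 0]},
  {"claw": -0.4, "slide": [0.2, 0, 0], "delta_rot": [0, 0, 0]},
  {"claw": -0.4, "slide": [0.2, 0, 0], "delta_rot": [0, 0, 0]},
], grip_force=10)

```text
time: 30.85
position: [0.6484, 0.1182, 0.0273]
tool_rot: [-2.437, -1.983, -0.0]
ft_force: [0.1, 0.1, 0.4]
grip_width: 0.371
grip_force: 10.0
```

Run:
```python
from h import *
c=np.array([.5015,.2586]); X=np.array([.2045,.979]); t=c-.072*X; print(t, c-.144*X)
go(*t,.12,-11.8)
```

```text
[0.486776 0.188112] [0.472052 0.117624]
t 30.85 pos [0.6484 0.1182 0.0273] yaw -11.7 q7 -0.24 w 0.37051826904174284 gf 10.000042030296754 F [0.1 0.1 0.4]
slide [  35.5 -172.5  -92.7] rot [ 0.0001 -0.0001  0.001 ]
```

Request:
send_rows([
  {"claw": -0.4, "slide": [0, 0, -20], "delta_rot": [0, 0, 0]},
  {"claw": -0.4, "slide": [0, 0, -50], "delta_rot": [0, 0, 0]},
  {"claw": -0.4, "slide": [5, -25, -70], "delta_rot": [0, 0, 0]},
  {"claw": -0.4, "slide": [12, -60, -75], "delta_rot": [0, 0, 0]},
  {"claw": -0.4, "slide": [20, -97, -75], "delta_rot": [0, 0, 0]},
])

```text
time: 31.35
position: [0.5577, 0.1575, 0.1036]
tool_rot: [2.438, 1.98, 0.004]
ft_force: [-0.4, -0.2, -1.5]
grip_width: 0.377
grip_force: 10.0
```

Request:
send_rows([
  {"claw": -0.4, "slide": [7, -35, 0], "delta_rot": [0, 0, 0]},
  {"claw": -0.4, "slide": [13, -65, 0], "delta_rot": [0, 0, 0]},
  {"claw": -0.4, "slide": [15, -75, 15], "delta_rot": [0, 0, 0]},
  {"claw": -0.4, "slide": [15, -75, 40], "delta_rot": [0, 0, 0]},
  {"claw": -0.4, "slide": [15, -75, 60], "delta_rot": [0, 0, 0]},
])

```text
time: 31.85
position: [0.4865, 0.188, 0.0417]
tool_rot: [-2.436, -1.984, -0.001]
ft_force: [-0.1, -0.3, 0.3]
grip_width: 0.372
grip_force: 10.0
```

Request:
send_rows([
  {"claw": -0.4, "slide": [0, 0, 0], "delta_rot": [0, 0, 0]},
  {"claw": -0.4, "slide": [0, 0, 0], "delta_rot": [0, 0, 0]},
  {"claw": -0.4, "slide": [0, 0, 0], "delta_rot": [0, 0, 0]},
  {"claw": -0.4, "slide": [0, 0, 0], "delta_rot": [0, 0, 0]},
  {"claw": -0.4, "slide": [0, 0, 0], "delta_rot": [0, 0, 0]},
])

```text
time: 32.35
position: [0.4878, 0.1877, 0.0431]
tool_rot: [2.437, 1.982, 0.003]
ft_force: [0.4, 0.5, -0.6]
grip_width: 0.373
grip_force: 10.0
```

```bash
python3 -c "
from h import *
go(.4868,.1880,.0275,-11.8)"
```

```text
t 32.35 pos [0.4878 0.1877 0.0431] yaw -11.8 q7 -0.51 w 0.37307809640393985 gf 9.999937213724479 F [ 0.4  0.5 -0.6]
slide [ 0.1 -1.  15.6] rot [ 0.0011 -0.0012  0.0008]
```

Request:
send_rows([
  {"claw": -0.4, "slide": [0, -0.7, 4], "delta_rot": [0, 0, 0]},
  {"claw": -0.4, "slide": [0, -0.7, 8], "delta_rot": [0, 0, 0]},
  {"claw": -0.4, "slide": [0, -0.7, 11], "delta_rot": [0, 0, 0]},
  {"claw": -0.4, "slide": [0, -0.7, 13], "delta_rot": [0, 0, 0]},
  {"claw": -0.4, "slide": [0, -0.7, 13], "delta_rot": [0, 0, 0]},
])

```text
time: 32.85
position: [0.4861, 0.1874, 0.0288]
tool_rot: [-2.437, -1.982, 0.001]
ft_force: [-1.1, -1.1, -0.4]
grip_width: 0.373
grip_force: 10.0
```

Request:
send_rows([
  {"claw": -0.4, "slide": [0, 0, 0], "delta_rot": [0, 0, 0]},
  {"claw": -0.4, "slide": [0, 0, 0], "delta_rot": [0, 0, 0]},
  {"claw": -0.4, "slide": [0, 0, 0], "delta_rot": [0, 0, 0]},
  {"claw": -0.4, "slide": [0, 0, 0], "delta_rot": [0, 0, 0]},
  {"claw": -0.4, "slide": [0, 0, 0], "delta_rot": [0, 0, 0]},
])

```text
time: 33.35
position: [0.4865, 0.1877, 0.0294]
tool_rot: [-2.437, -1.983, -0.0]
ft_force: [0.2, -0.5, -0.6]
grip_width: 0.371
grip_force: 10.0
```

```bash
python3 -c "
from h import *
go(.4868,.1880,.0275,-11.8)"
```

```text
t 33.35 pos [0.4865 0.1877 0.0294] yaw -11.7 q7 -0.51 w 0.371343841613089 gf 10.000040163577069 F [ 0.2 -0.5 -0.6]
slide [0.4 0.2 1.9] rot [ 0.0002 -0.0002  0.001 ]
```

Lower, release, rise and back to a viewing pose.

Request:
send_rows([
  {"claw": -0.4, "slide": [0.4, 0.2, 1], "delta_rot": [0, 0, 0]},
  {"claw": -0.4, "slide": [0.4, 0.2, 1.6], "delta_rot": [0, 0, 0]},
  {"claw": -0.4, "slide": [0.4, 0.2, 1.9], "delta_rot": [0, 0, 0]},
  {"claw": -0.4, "slide": [0.4, 0.2, 1.9], "delta_rot": [0, 0, 0]},
  {"claw": -0.4, "slide": [0.4, 0.2, 1.9], "delta_rot": [0, 0, 0]},
])

```text
time: 33.85
position: [0.4867, 0.188, 0.0274]
tool_rot: [-2.437, -1.983, -0.0]
ft_force: [0.2, 0.2, -0.6]
grip_width: 0.378
grip_force: 10.0
```

Request:
send_rows([
  {"claw": -0.2, "slide": [0, 0, 0], "delta_rot": [0, 0, 0]},
  {"claw": 0, "slide": [0, 0, 0], "delta_rot": [0, 0, 0]},
  {"claw": 0.1, "slide": [0, 0, 0], "delta_rot": [0, 0, 0]},
  {"claw": 0.2, "slide": [0, 0, 0], "delta_rot": [0, 0, 0]},
  {"claw": 0.2, "slide": [0, 0, 0], "delta_rot": [0, 0, 0]},
])

```text
time: 34.35
position: [0.4868, 0.188, 0.0274]
tool_rot: [2.437, 1.983, 0.0]
ft_force: [1.1, -0.4, -0.0]
grip_width: 0.581
grip_force: 0.0
```

Request:
send_rows([
  {"claw": 0.3, "slide": [0, 0, -15], "delta_rot": [0, 0, 0]},
  {"claw": 0.3, "slide": [0, 0, -50], "delta_rot": [0, 0, 0]},
  {"claw": 0.3, "slide": [0, 0, -90], "delta_rot": [0, 0, 0]},
  {"claw": 0.3, "slide": [0, 0, -130], "delta_rot": [0, 0, 0]},
  {"claw": 0.3, "slide": [0, 0, -170], "delta_rot": [0, 0, 0]},
])

```text
time: 34.85
position: [0.4865, 0.1877, 0.199]
tool_rot: [-2.437, -1.982, -0.0]
ft_force: [0.3, -0.3, -0.4]
grip_width: 0.649
grip_force: 0.0
```

Request:
send_rows([
  {"claw": 0.3, "slide": [-20, 0, -35], "delta_rot": [0, 0, 0]},
  {"claw": 0.3, "slide": [-45, 0, -70], "delta_rot": [0, 0, 0]},
  {"claw": 0.3, "slide": [-60, 0, -80], "delta_rot": [0, 0, 0]},
  {"claw": 0.3, "slide": [-60, 0, -80], "delta_rot": [0, 0, 0]},
  {"claw": 0.3, "slide": [-60, 0, -80], "delta_rot": [0, 0, 0]},
])

```text
time: 35.35
position: [0.474, 0.1297, 0.2763]
tool_rot: [-2.436, -1.982, 0.001]
ft_force: [-0.7, 0.7, -0.4]
grip_width: 0.651
grip_force: 0.0
```

Request:
send_rows([
  {"claw": 0.3, "slide": [0, 0, 0], "delta_rot": [0, 0, 0]},
  {"claw": 0.3, "slide": [0, 0, 0], "delta_rot": [0, 0, 0]},
  {"claw": 0.3, "slide": [0, 0, 0], "delta_rot": [0, 0, 0]},
  {"claw": 0.3, "slide": [0, 0, 0], "delta_rot": [0, 0, 0]},
  {"claw": 0.3, "slide": [0, 0, 0], "delta_rot": [0, 0, 0]},
])

```text
time: 35.85
position: [0.4744, 0.1294, 0.2771]
tool_rot: [-2.437, -1.983, 0.001]
ft_force: [1.1, 0.2, -0.7]
grip_width: 0.653
grip_force: 0.0
```

Run:
```python
from h import *
im=grab('wrist'); np.save('w20.npy',im,allow_pickle=True); go(.4868,.1880,.0275,-11.8)
for P in [(.472,.1176,.016),(.4868,.188,.022),(.5015,.2586,.046),(.5166,.3287,.03)]: print(np.round(proj(im,P),1))
c=im['color']
sc=grab('scene')['color']
a=cv2.resize(c[0:250,150:370],(440,500)); b=cv2.resize(sc[190:290,170:242],(360,500),interpolation=cv2.INTER_CUBIC)
cv2.imwrite('pics/fin.png',np.hstack([a,b]))
```

```text
t 35.9 pos [0.4745 0.1293 0.2772] yaw -11.7 q7 -0.54 w 0.6512251451290315 gf 0.0 F [ 0.6 -0.6  0.2]
slide [6.000e+01 1.000e-01 2.497e+02] rot [-0.0001  0.0002  0.0011]
[257.8 165.7]
[258.  106.1]
[258.   35.6]
[258.6 -37. ]
```

View pics/fin.png

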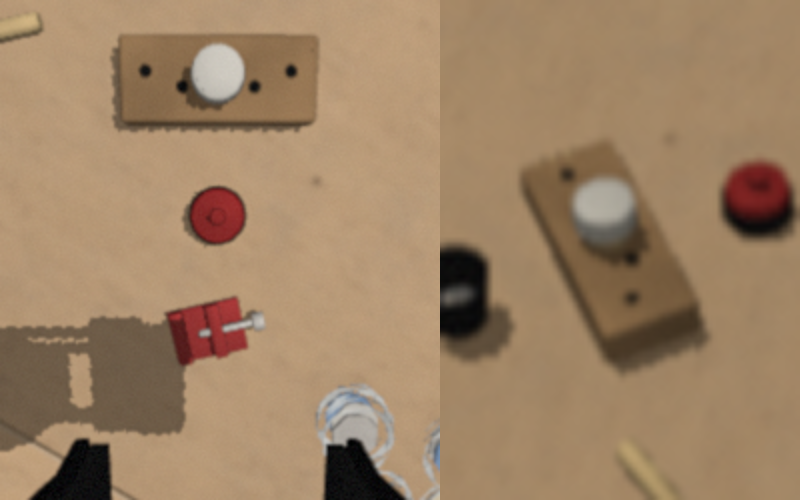

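Run:
```python
from h import *
im=np.load('w20.npy',allow_pickle=True).item()
X=np.array([.2045,.979]);Y=np.array([.979,-.2045])
for n,p,z in[('far',(219,36),.022),('near',(219,122),.022),('cup',(217,215.5),.022),('die',(218,73),.044),('vice',(216,331),.012)]:
    q=pt(im,150+p[0]/2-.25,p[1]/2-.25,z)[:2]; print(n,'X',(q@X).round(4),'Y',(q@Y).round(4))
```

```text
far X 0.3774 Y 0.4394
near X 0.3332 Y 0.4395
cup X 0.282 Y 0.4384
die X 0.3554 Y 0.4388
vice X 0.2113 Y 0.438
```

Run:
```python
from h import *
im=np.load('w20.npy',allow_pickle=True).item(); X=np.array([.2045,.979]);Y=np.array([.979,-.2045])
h=cv2.cvtColor(im['color'],cv2.COLOR_BGR2HSV).astype(int)
red=((h[...,0]<8)|(h[...,0]>172))&(h[...,1]>130)&(h[...,2]>40)
N,l,s,c=cv2.connectedComponentsWithStats(red[:140].astype(np.uint8))
for i in range(1,N):
    if s[i,4]>200:
        print(s[i],c[i]); 
        for z in(.016,.02): q=pt(im,*c[i],z)[:2]; print(z,q@X,q@Y)
w=(h[...,1]<35)&(h[...,2]>120); N,l,s,c=cv2.connectedComponentsWithStats(w[:70].astype(np.uint8))
for i in range(1,N):
    if s[i,4]>200: print('die',s[i],c[i],[(pt(im,*c[i],z)[:2]@X).round(4) for z in(.04,.046)])
g=im['color'].astype(int).sum(2)
print([(r,int(g[r,212:240].mean())) for r in range(10,70)])
```

```text
[245  94  27  28 598] [258.14046823 107.28929766]
0.016 0.2820079861571646 0.43831824946436315
0.02 0.28217611194842707 0.43832086636112877
die [246  22  26  28 572] [258.58391608  35.95629371] [np.float64(0.3563), np.float64(0.3554)]
[(10, 455), (11, 453), (12, 455), (13, 456), (14, 458), (15, 457), (16, 431), (17, 364), (18, 333), (19, 338), (20, 342), (21, 341), (22, 339), (23, 339), (24, 336), (25, 336), (26, 333), (27, 332), (28, 331), (29, 329), (30, 328), (31, 324), (32, 307), (33, 286), (34, 271), (35, 270), (36, 273), (37, 286), (38, 304), (39, 316), (40, 316), (41, 308), (42, 301), (43, 301), (44, 303), (45, 307), (46, 313), (47, 313), (48, 314), (49, 315), (50, 313), (51, 313), (52, 313), (53, 313), (54, 313), (55, 314), (56, 313), (57, 316), (58, 316), (59, 298), (60, 246), (61, 176), (62, 179), (63, 248), (64, 304), (65, 383), (66, 441), (67, 454), (68, 453), (69, 452)]
```

Everything stands upright (last view). The cup's spacing reads about 1.5 mm off from far away, so I'll recheck from close range in the same geometry as before its grasp.

Request:
send_rows([
  {"claw": 0.6, "slide": [20, 0, 40], "delta_rot": [0, 0, 0]},
  {"claw": 0.6, "slide": [40, 0, 80], "delta_rot": [0, 0, 0]},
  {"claw": 0.6, "slide": [60, 0, 115], "delta_rot": [0, 0, 0]},
  {"claw": 0.6, "slide": [60, 0, 150], "delta_rot": [0, 0, 0]},
  {"claw": 0.6, "slide": [60, 0, 172], "delta_rot": [0, 0, 0]},
])

```text
time: 36.45
position: [0.4853, 0.1881, 0.1026]
tool_rot: [-2.435, -1.984, 0.005]
ft_force: [0.9, -0.4, 0.2]
grip_width: 0.797
grip_force: 0.0
```

Request:
send_rows([
  {"claw": 0.6, "slide": [0, 0, 0], "delta_rot": [0, 0, 0]},
  {"claw": 0.6, "slide": [0, 0, 0], "delta_rot": [0, 0, 0]},
  {"claw": 0.6, "slide": [0, 0, 0], "delta_rot": [0, 0, 0]},
  {"claw": 0.6, "slide": [0, 0, 0], "delta_rot": [0, 0, 0]},
  {"claw": 0.6, "slide": [0, 0, 0], "delta_rot": [0, 0, 0]},
])

```text
time: 36.95
position: [0.4875, 0.1883, 0.1066]
tool_rot: [2.437, 1.982, 0.004]
ft_force: [-0.9, 0.0, 0.9]
grip_width: 0.799
grip_force: 0.0
```

Run:
```python
from dm import *
X=np.array([.2045,.979]);Y=np.array([.979,-.2045])
im=grab('wrist','w21.png'); h=cv2.cvtColor(im['color'],cv2.COLOR_BGR2HSV).astype(int)
red=((h[...,0]<8)|(h[...,0]>172))&(h[...,1]>130)&(h[...,2]>40)
blob(im,red,.02,'cup'); g=im['color'].astype(int).sum(2); u=slice(215,235)
p=g[:,u].mean(1); print([(r,int(p[r])) for r in range(40,175,3)])
for r in range(40,160,20): print(r,(pt(im,225,r,.022)[:2]@X).round(4))
go(.4868,.188,.0275,-11.8)
```

```text
cup [235, 181, 44, 42, 1464] [256.9 201.2] [0.4872 0.1883 0.02  ] tool [-0.1 -0.2 86.4]
[(40, 473), (43, 469), (46, 469), (49, 473), (52, 475), (55, 475), (58, 473), (61, 384), (64, 332), (67, 343), (70, 343), (73, 343), (76, 340), (79, 338), (82, 335), (85, 332), (88, 317), (91, 291), (94, 277), (97, 283), (100, 230), (103, 174), (106, 179), (109, 240), (112, 295), (115, 305), (118, 311), (121, 338), (124, 339), (127, 342), (130, 326), (133, 315), (136, 475), (139, 467), (142, 467), (145, 464), (148, 467), (151, 468), (154, 468), (157, 469), (160, 471), (163, 471), (166, 471), (169, 469), (172, 472)]
40 0.3913
60 0.3794
80 0.3672
100 0.3546
120 0.3416
140 0.3283
t 37.0 pos [0.4873 0.1882 0.1064] yaw -11.8 q7 -0.55 w 0.8003530837514057 gf 0.0 F [-0.  -0.7  1.1]
slide [-0.4 -0.5 78.9] rot [ 0.0013 -0.0014  0.0008]
```

Request:
send_rows([
  {"claw": 0.6, "slide": [0, 0, -40], "delta_rot": [0, 0, 0]},
  {"claw": 0.6, "slide": [0, 0, -80], "delta_rot": [0, 0, 0]},
  {"claw": 0.6, "slide": [0, 0, -120], "delta_rot": [0, 0, 0]},
  {"claw": 0.6, "slide": [0, 0, -120], "delta_rot": [0, 0, 0]},
  {"claw": 0.6, "slide": [0, 0, -120], "delta_rot": [0, 0, 0]},
])

```text
time: 37.5
position: [0.4873, 0.1882, 0.2267]
tool_rot: [2.437, 1.982, 0.005]
ft_force: [0.1, 0.1, 0.8]
grip_width: 0.801
grip_force: 0.0
```

```bash
python3 -c "
from h import *
print(ctrl.close_job())"
```

```text
the job is handed in; nothing more can be done
None
```

The job is handed in at about 37.5 s with no verdict returned: the barrel is on the block's middle with the die centred on it, and loupe, block, cup and vice stand in a row at about 72 mm spacing (measured to roughly 1 mm), all upright and released; the gripper stayed clear of the bystanders, though I made no final check of them.

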